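# Pack out the fit-check nest and hold the jaw on the stack

## Robot

A 7-joint arm with a two-finger parallel gripper is mounted at the origin on the work surface. World frame = base frame: x ahead of the robot, y to its left, z up, the work surface at z = 0. Lengths are in m, angles in rad, forces in N, time in s.
With the tool pointing down it reaches from about 0.4 to 0.925 m from the base axis. Payload 5.6 kg.
Tool frame: the origin (TCP) lies at the very end of the fingers, on their centre line; the grasp point (between the pads) lies 19 mm behind it; y points along the fingers, x is the direction in which the jaws open and shut, and the axes are right-handed (so a half turn about y gives the same grasp; the last joint's range is limited). The gripper opens to 85 mm and grips with 20 to 120 N. Pads are 22 mm wide; open, the fingers measure 114 mm over their backs; the gripper's body (76 mm by 85 mm) begins 54 mm behind the grasp point. The pads swing forward as they close: fully open they stand 13 mm farther back than shut.
Start: joints at [-1.255, 0.468, -0.012, 1.603, 0.006, 1.071, -0.056], TCP at [0.228, 0.609, 0.211] pointing down, gripper open.
Joint ranges: [-2.53, 2.53], [-0.31, 2.02], [-1.57, 1.55], [0.28, 2.44], [-1.29, 4.43], [0.15, 1.84], [-2.92, 2.92]. Speed limits (rad/s): [2.57, 2.57, 3.14, 3.14, 3.14, 3.14, 3.14].

## Interface

Orientations are given as a 3x3 rotation matrix whose columns are the frame's x, y, z axes.
In Python, from station import env gives the robot as it stands.
- The arm moves only by the tool play_rows, never from a script. Its argument "motion" is a list of rows, each a list of 6 numbers: the shift along the tool's x, y, z in mm, then the turn, a rotation vector about the tool's x, y, z in degrees. In form: [[tx, ty, tz, ax, ay, az], ...]. A call has 1 to 10 rows; each row shifts and turns the commanded pose from where the row before left it, along the tool's axes as they then stand; what a row does not reach is not made up. A row lasts 1/12 s, in which the tool goes at most 41.7 mm and 7.16 degrees, less where a joint would pass 70% of its speed; a pose out of reach is approached as far as the arm can. A call with a gripper value outside its range is refused whole. "hand" is the gripper command: -1 is fully open, 1 is shut, values between are in proportion, set as the call begins (left out, the last holds). The fingers move at their own pace and stop on an object; the grip force is fixed at half the most. Time passes only in rows, so rows that do not move let the fingers close. It gives the time, the measured TCP pose, the force and the opening at its end, in the units of the state.
- env.state(): the state, without advancing time (a new reading comes with each control period).
- env.read_camera(name): name is "scene" or "top" or "wrist"; returns a dict with "img" (480x640x3 uint8, blue, green, red), "fx", "fy", "cx", "cy" (pixels), "eye" and "rotation" of the camera in the world. Camera axes: x right, y down, z forward; pixel columns grow to the right and rows downward; lengths in m; the calibration is good to about 2 mm. The wrist camera is an equidistant fisheye: a pixel r from the principal point sees the ray r / f radians off the axis. A picture is of the moment at which its call begins. There is no depth.
- env.sign_off(): hands the job in, once; it reports no verdict.
Trained networks look in a picture, given as the dict that the camera call returned (one of the last four; its "shot" number tells which), for a name from the list of things; names that differ only in an ending like _2 or _b are one class to them, and where a whole thing is asked for, a point or a joint stands for the part that bears it (a point fixed in the world has none). Each returns a list of dicts, best first, with "score" (0 to 1); they miss things now and then, are a little off and sometimes report something else, mostly with a low value. They report only what shows in the picture. A call takes as long as a camera call. They do not tell look-alikes from the thing itself.
- env.recognise(query, picture): "position" ([column, row] in pixels, amid what is visible of it).
- env.cut_out(query, picture): "pixels" (480x640 bool, what is visible of it) and "position" ([column, row] in pixels, amid what is visible of it).
The state is a dict: "t": time; "joint_pos": joint angles; "qd": joint speeds; "joint_torque": joint torques, N m; "position": TCP position; "tool_rot": TCP orientation; "contact_force": force on the tool from outside, world axes, zero at the start; "wrist_torque": the same for the moment, N m; "grip_width": finger opening in m.
Only numpy, scipy, OpenCV 4.12 (cv2) and the standard library are available. Lean on these libraries where they do the work, as an engineer would, in place of code of your own. Each camera call takes 0.05 s, during which the arm holds its last target.

## Task

Stand full-height spacer plates from the rack upright and square, side by side, in the gap between the nest's sliding jaw and the sprung cradle of the sample bottle, adding plates until there are enough for the jaw to squeeze them before it reaches the end of its travel. Then push the jaw so that the stack presses the cradle back by about 6 mm, and finish while still holding the jaw there, for the cradle springs back when it is let go. Leave the short offcut and everything else on the desk alone.

Things in the scene. Friction and masses are not known exactly. Their poses are not given: they have to be found in the camera images.
- nest: plywood fit-check nest screwed to the desk: base plate 350 x 96 mm, 12 mm thick (its top is the floor on which the spacers stand). Origin on the desk, on the centre line; x (horizontal) points from the jaw towards the sample bottle, z up. The plate runs from x = -125 to +225 mm. Two guide strips beside the gap (inner faces at y = +-24 mm, x from -36 to +60 mm) rise 12 mm above the floor
- gap_floor (a point): point on the nest's floor at nest x = 0, y = 0, 12 mm above the desk: here the jaw's face arrives at the end of its travel
- jaw (a joint): slide of the plywood jaw along nest +x, towards the cradle: 0 = fully open (jaw face at nest x = -36 mm), 0.036 m = end of its travel (face at x = 0). About 1.5 N of friction, no spring. Starts between 0 and 0.003
- jaw_face (a point): centre of the jaw's flat face that presses the spacers, 39.5 mm above the desk; face 44 mm wide, top 64 mm above the desk
- jaw_handle (a point): grip point on the jaw's upright wooden handle, 85 mm above the desk: post 16 mm thick along nest x, 24 mm wide along nest y, its top at 102 mm; it stands 38 mm behind the jaw's face
- cradle (a joint): how far the sprung cradle has been pushed back along nest +x (m): 0 at rest, 0.014 at its end. Spring: 3 N to start it moving, then 1 N more for each mm (9 N at 6 mm)
- cradle_face (a point): centre of the cradle's flat upright plywood plate (12 mm thick, 52 mm wide, top 64 mm above the desk) behind which the white sample bottle lies along nest x; the spacers go between it and the jaw's face. With the cradle at rest it stands 20 to 58 mm beyond gap_floor along nest x, different each time. Bottle top 74 mm above the desk
- rack: plywood rack fixed on the desk, 234 x 64 mm, with five slots 44 mm apart along its x, slot floor 10 mm and ribs 18 mm above the desk; origin on the desk under its middle. Holds four spacers and one short offcut, in any order, each with its 22 mm thickness along the rack's x; their ends (rack y) are free to grip
- spacer1_center (a point): full-height spacer plate, grey plastic, 22 mm thick (its x) x 40 mm wide (its y) x 55 mm tall (its z), about 55 g; this point is its centre, 27.5 mm above its underside. Starts standing in a slot of the rack
- spacer2_center (a point): full-height spacer plate, grey plastic, 22 mm thick (its x) x 40 mm wide (its y) x 55 mm tall (its z), about 55 g; this point is its centre, 27.5 mm above its underside. Starts standing in a slot of the rack
- spacer3_center (a point): full-height spacer plate, grey plastic, 22 mm thick (its x) x 40 mm wide (its y) x 55 mm tall (its z), about 55 g; this point is its centre, 27.5 mm above its underside. Starts standing in a slot of the rack
- spacer4_center (a point): full-height spacer plate, grey plastic, 22 mm thick (its x) x 40 mm wide (its y) x 55 mm tall (its z), about 55 g; this point is its centre, 27.5 mm above its underside. Starts standing in a slot of the rack
- offcut_center (a point): short offcut of the same grey plate, 22 x 40 mm but only 28 mm tall, in a slot of the rack: not to be used. This point is its centre
- mug: white mug, 76 mm across, 90 mm tall; origin under its centre
- mouse: black computer mouse, 105 x 62 x 33 mm; origin under its centre
- note_block: block of yellow notes, 76 x 76 x 26 mm; origin under its centre
- spare_cap: white bottle cap, 33 mm across, 22 mm tall; origin under its centre
- pencil_cup: dark metal pencil cup, 72 mm across, 90 mm tall, pencils to 135 mm; origin under its centre
- stapler: grey and black stapler, 120 x 32 x 45 mm; origin under its centre
Mind the look-alikes: they are no part of the job. Leave any purple look-alike of the part that bears spacer2_center alone.

How it is judged:
By the outcome, as a careful person would: the job done as asked, in the order asked, and still so for the second after the job is handed in, while the arm keeps its last pose, push and grip.
It also fails if it takes over 72 s, if anything falls off the work surface, if the arm or the gripper's body presses on something with over 40 N, if the wrist force passes 120 N, or if a joint passes its speed limit or range.

## Working session

There is one attempt and no reset: what is moved stays moved. The work goes in short steps, Python scripts to look and compute and a tool call to move; the robot and the scene stay as the last step left them, time stands still between calls to the robot, and variables do not carry over. Pictures are saved under pics/ and viewed, and the job is handed in when it is done.

Besides the shell and the picture viewer there is one more tool, called after "Emit:" as name(argument=value, ...), one argument or row to a line, values as JSON. play_rows: Moves the arm, as the interface text tells. Its arguments: {"type":"object","properties":{"motion":{"type":"array"},"hand":{"type":"number"}},"required":["motion"]}

```bash
ls -la; mkdir -p pics; python3 - <<'E'
from station import env
import cv2,numpy as np
s=env.state()
for k in s: print(k,np.round(s[k],4).tolist())
for n in("scene","top","wrist"):
    p=env.read_camera(n); cv2.imwrite(f"pics/{n}0.png",p["img"]); print(n,p["fx"],p["fy"],p["cx"],p["cy"],np.round(p["eye"],4).tolist(),np.round(p["rotation"],4).tolist())
E
```

```text
total 12
drwxr-xr-x  3 agent agent 4096 Dec  7 13:16 .
drwxr-xr-x 23 root  root  4096 Dec  7 13:16 ..
drwxr-xr-x  2 agent agent 4096 Dec  7 13:16 pics
t 0.0
joint_pos [-1.255, 0.4684, -0.0116, 1.6036, 0.006, 1.0714, -0.0563]
qd [-0.0006, 0.0005, -0.0014, -0.0016, -0.0007, -0.0011, 0.0009]
joint_torque [-0.0002, -53.2367, 0.0215, -25.1311, 0.0115, 0.0075, 0.0]
position [0.2281, 0.608, 0.2098]
tool_rot [[0.3512, -0.0005, -0.9363], [0.9363, -0.0017, 0.3512], [-0.0018, -1.0, -0.0001]]
contact_force [0.1632, -0.5272, -0.8508]
wrist_torque [0.0343, 0.0223, -0.0054]
grip_width 0.0852
scene 499.33226393656696 499.33226393656696 320.2903702434057 242.58168189791417 [1.1967, -0.309, 0.8958] [[0.5314, 0.6196, -0.5777], [0.847, -0.3996, 0.3505], [-0.0137, -0.6755, -0.7372]]
top 440.18097698342325 440.18097698342325 314.737130501658 238.6101662625145 [0.3912, 0.0933, 0.9357] [[-0.1463, -0.9692, 0.1984], [-0.9892, 0.1439, -0.0263], [-0.0031, -0.2001, -0.9798]]
wrist 371.64829954431775 371.64829954431775 318.9946836178456 241.52859365219746 [0.1666, 0.6325, 0.3731] [[0.3517, 0.9048, 0.2402], [0.9361, -0.3393, -0.0928], [-0.0025, 0.2575, -0.9663]]
```

View pics/scene0.png

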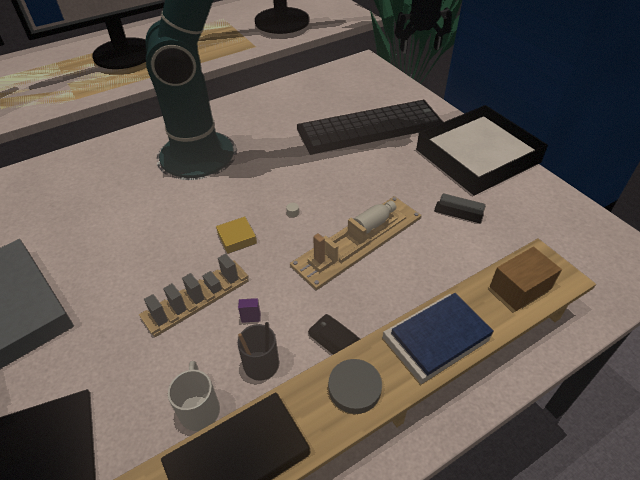

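View pics/top0.png

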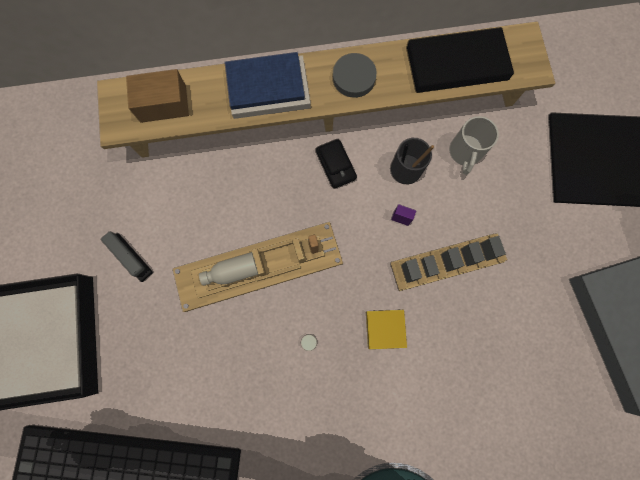

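View pics/wrist0.png

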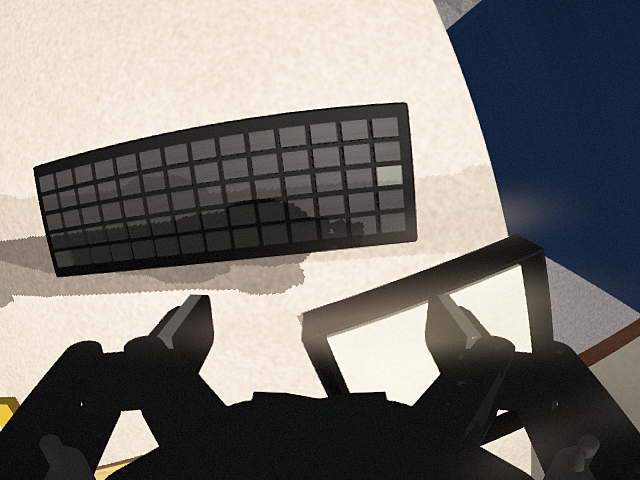

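The overview pictures show the rack in the top view at (392-507, 235-290) and in the scene view at (140-248, 255-333). The nest is in the top view at (175-342, 223-310). A purple look-alike is at top (403,214). I'll zoom in next.

```bash
cat > h.py <<'E'
import numpy as np,cv2
from station import env
def proj(p,X):
    X=np.atleast_2d(X); c=(X-np.array(p["eye"]))@np.array(p["rotation"]); return np.c_[p["fx"]*c[:,0]/c[:,2]+p["cx"],p["fy"]*c[:,1]/c[:,2]+p["cy"]]
def back(p,uv,z):
    uv=np.atleast_2d(uv); d=np.c_[(uv[:,0]-p["cx"])/p["fx"],(uv[:,1]-p["cy"])/p["fy"],np.ones(len(uv))]@np.array(p["rotation"]).T
    e=np.array(p["eye"]); return e+d*((z-e[2])/d[:,2])[:,None]
def crop(p,box,s,name):
    x0,y0,x1,y1=box; im=cv2.resize(p["img"][y0:y1,x0:x1],None,fx=s,fy=s,interpolation=cv2.INTER_CUBIC)
    im=np.clip(im.astype(float)*1.5,0,255).astype(np.uint8); cv2.imwrite("pics/"+name,im)
E
python3 - <<'E'
from h import *
t=env.read_camera("top"); s=env.read_camera("scene")
crop(t,(170,215,345,315),4.5,"tn.png"); crop(t,(385,225,515,295),6,"tr.png")
crop(s,(285,190,425,290),5.5,"sn.png"); crop(s,(135,245,255,335),6,"sr.png")
for p,nm in((t,"top"),(s,"scene")):
  for q in("spacer1_center","offcut_center","jaw_handle","jaw_face","cradle_face","rack","nest"):
    for r in env.cut_out(q,p)[:6]: print(nm,q,round(r["score"],2),np.round(r["position"],1).tolist(),r["pixels"].sum())
E
```

```text
top spacer1_center 0.67 [492.0, 249.1] 410
top jaw_handle 0.55 [307.2, 248.8] 631
top jaw_face 0.68 [307.4, 249.9] 533
top jaw_face 0.46 [237.8, 273.0] 1590
top cradle_face 0.98 [235.1, 274.9] 1556
top rack 0.95 [436.7, 263.7] 1524
top nest 0.93 [275.6, 262.7] 5639
scene spacer1_center 0.75 [156.4, 307.8] 387
scene offcut_center 0.68 [192.7, 291.0] 405
scene offcut_center 0.66 [211.3, 281.6] 231
scene jaw_handle 0.84 [320.9, 253.1] 808
scene jaw_handle 0.57 [211.1, 280.8] 264
scene jaw_handle 0.44 [192.4, 401.6] 2456
scene jaw_face 0.94 [324.0, 253.9] 796
scene jaw_face 0.63 [196.4, 400.9] 2425
scene cradle_face 0.66 [371.5, 222.1] 1201
scene rack 0.89 [187.6, 301.0] 1878
scene nest 0.97 [336.3, 255.4] 3169
```

```bash
sleep 0.1
```

```text
(no output)
```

View pics/tn.png

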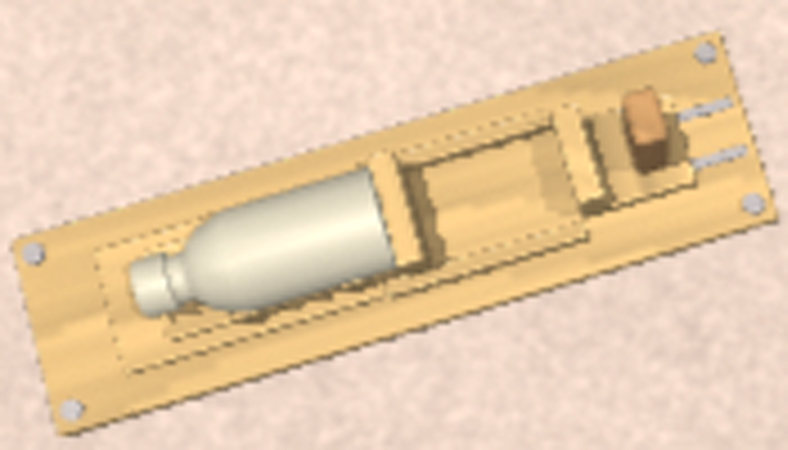

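View pics/tr.png

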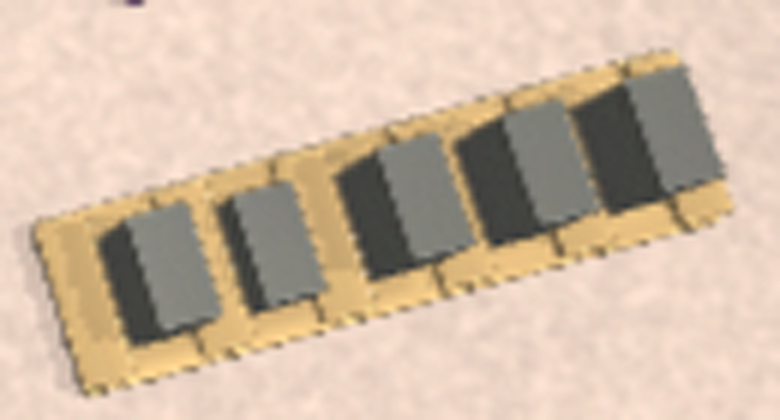

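View pics/sn.png

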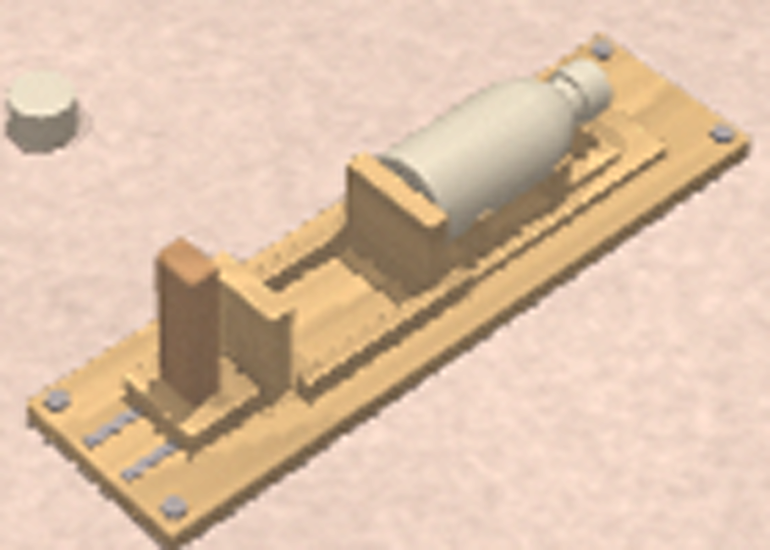

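View pics/sr.png

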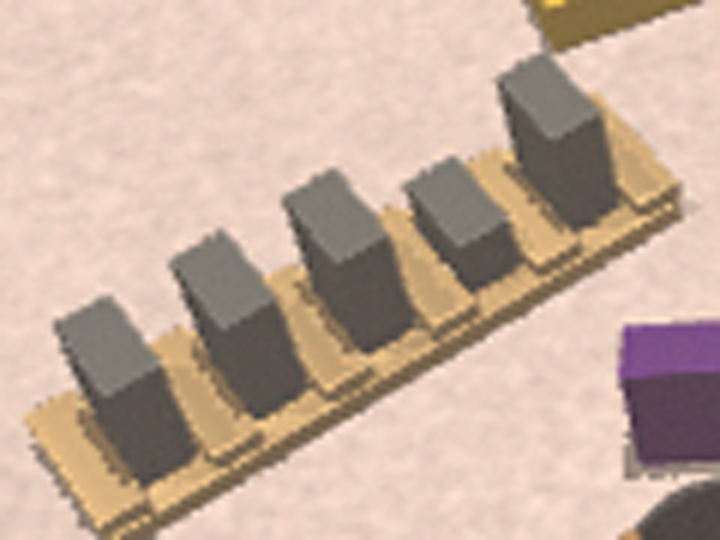

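```bash
cat > fit.py <<'E'
from h import *
from scipy.optimize import least_squares
def un(uv,o,s): return (np.array(uv,float)+.5)/s-.5+np.array(o)
def W(P,L): # pose x,y,yaw
    L=np.atleast_2d(np.array(L,float)); c,s=np.cos(P[2]),np.sin(P[2]); return np.c_[P[0]+c*L[:,0]-s*L[:,1],P[1]+s*L[:,0]+c*L[:,1],L[:,2]]
def fit(obs,x0):
    f=lambda P:np.concatenate([(proj(p,W(P,L))-uv).ravel() for p,L,uv in obs])
    r=least_squares(f,x0,loss="soft_l1"); return r.x,f(r.x).reshape(-1,2)
def box(P,x0,x1,y0,y1,z0,z1): return W(P,[[a,b,c] for a in(x0,x1) for b in(y0,y1) for c in(z0,z1)])
def drawbox(im,p,B,o,s,col):
    q=(proj(p,B)-o)*s+s/2
    for i in range(8):
        for b in(1,2,4):
            if not i&b: cv2.line(im,tuple(int(v) for v in q[i]),tuple(int(v) for v in q[i|b]),col,1,cv2.LINE_AA)
E
python3 - <<'E'
from fit import *
t=env.read_camera("top"); s=env.read_camera("scene")
Ln=np.array([[-125,48,12],[-125,-48,12],[225,-48,12],[225,48,12]])/1000
ot=un([[777,218],[720,30],[12,240],[62,434]],(170,215),4.5)
os_=un([[30,402],[168,537],[750,145],[600,33]],(285,190),5.5)
x0=[.55,.05,1.6]
for nm,o in(("both",[(t,Ln,ot),(s,Ln,os_)]),("top",[(t,Ln,ot)]),("sc",[(s,Ln,os_)])):
    P,e=fit(o,x0); print("nest",nm,np.round(P,4),np.round(e,1).tolist())
# rack: x along plates. top corners right end
Lr=np.array([[-117,32,10],[-117,-32,10],[117,-32,10],[117,32,10]])/1000
# choose rack x = +world y-ish
# top crop spacer top faces outer corners (z=65): slots from right (i=0) to left
Rt=un([[[628,85],[685,65],[725,175],[668,196]],[[503,115],[562,97],[600,212],[543,232]],[[378,152],[437,133],[476,245],[413,264]],[[235,198],[293,181],[328,288],[265,307]],[[133,222],[188,203],[220,313],[160,333]]],(385,225),6)
Rs=un([[[53,323],[110,295],[160,365],[105,397]],[[170,262],[222,230],[277,298],[222,327]],[[283,198],[335,168],[390,235],[335,265]],[[405,185],[458,157],[513,223],[460,250]],[[497,80],[545,52],[602,108],[555,140]]],(135,245),6)
obsT=[];obsS=[]
for i in range(5):
    h=.038 if i==3 else .065
    x=-.088+.044*i
    # top order: upper-left,upper-right,lower-right,lower-left ; image left=+y, up=+x world. rack x ~ +y world => rack y ~ -x world
    LT=np.array([[x+.011,-.02,h],[x-.011,-.02,h],[x-.011,.02,h],[x+.011,.02,h]])
    # scene order: left, top, right, bottom
    LS=np.array([[x-.011,.02,h],[x+.011,.02,h],[x+.011,-.02,h],[x-.011,-.02,h]])
    obsT.append((t,LT,Rt[i]));obsS.append((s,LS,Rs[i]))
for nm,o in(("both",obsT+obsS),("top",obsT),("sc",obsS)):
    P,e=fit(o,[.55,-.25,1.6]); print("rack",nm,np.round(P,4)); print(np.round(e.reshape(-1,4,2).mean(1),1).tolist())
E
```

```text
nest both [0.5465 0.1468 1.7181] [[1.1, -0.2], [0.3, -0.5], [-0.3, -0.5], [-0.9, 0.4], [-1.4, -0.2], [0.2, 0.1], [0.4, -1.5], [0.0, -0.3]]
nest top [0.5461 0.1469 1.7185] [[1.1, -0.0], [0.3, -0.4], [-0.4, -0.3], [-0.9, 0.6]]
nest sc [0.5473 0.1464 1.7165] [[-1.4, 0.0], [0.1, 0.4], [0.6, -1.1], [0.2, -0.0]]
rack both [ 0.4882 -0.2031  1.6878]
[[-0.1, -0.2], [-0.1, -0.2], [0.1, -0.3], [-0.1, -0.2], [-0.2, -0.4], [-0.1, -0.2], [0.0, -0.2], [-0.1, -0.3], [-0.3, -0.6], [-0.2, -0.2]]
rack top [ 0.4877 -0.2031  1.6889]
[[-0.1, -0.0], [-0.1, 0.0], [0.1, -0.0], [-0.0, 0.1], [-0.1, -0.1]]
rack sc [ 0.4892 -0.2032  1.6855]
[[-0.0, 0.1], [0.1, 0.1], [0.1, -0.0], [-0.2, -0.3], [0.0, 0.2]]
```

```bash
python3 - <<'E'
from fit import *
P=[.5465,.1467,1.7178]
t=env.read_camera("top"); s=env.read_camera("scene")
for p,o,e,nm in((t,(230,225),(325,285),"ovt.png"),(s,(300,205),(375,270),"ovs.png")):
    k=8
    im=cv2.resize(p["img"][o[1]:e[1],o[0]:e[0]],None,fx=k,fy=k,interpolation=cv2.INTER_CUBIC); im=np.clip(im*1.5,0,255).astype(np.uint8)
    for d in(20,30,40,50,58): 
        q=(proj(p,W(P,[[d/1e3,-.026,.064],[d/1e3,.026,.064]]))-o)*k+k/2; cv2.line(im,tuple(map(int,q[0])),tuple(map(int,q[1])),(0,0,255),1)
    drawbox(im,p,box(P,-.036,.060,-.024,.024,.012,.024),o,k,(255,0,0))
    for d in(-36,-33):
        q=(proj(p,W(P,[[d/1e3,-.022,.064],[d/1e3,.022,.064]]))-o)*k+k/2; cv2.line(im,tuple(map(int,q[0])),tuple(map(int,q[1])),(0,200,0),1)
    drawbox(im,p,box(P,-.082,-.066,-.012,.012,.05,.102),o,k,(255,0,255))
    cv2.imwrite("pics/"+nm,im)
E
```

```text
(no output)
```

View pics/ovt.png

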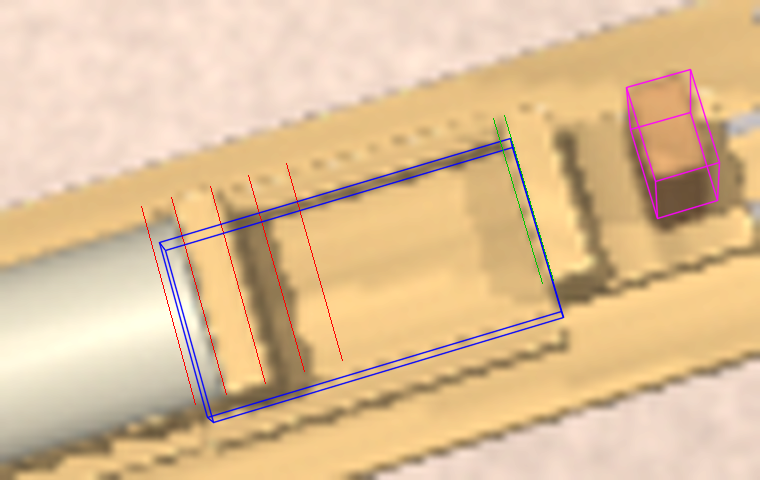

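View pics/ovs.png

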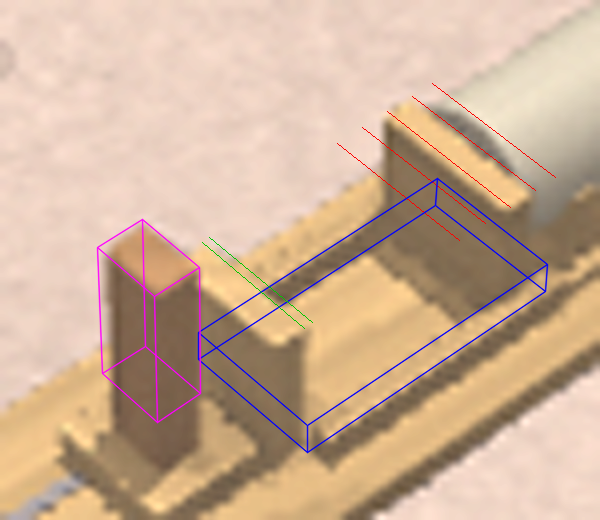

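```bash
cat > plan.py <<'E'
import numpy as np
from scipy.spatial.transform import Rotation as R
def rows(p0,R0,p1,phi,n):
    """n rows linear world path to p1 with tool down, tool x azimuth phi(rad)"""
    R1=np.array([[np.cos(phi),0,-np.sin(phi)],[np.sin(phi),0,np.cos(phi)],[0,-1,0]])
    rv=(R.from_matrix(R0).inv()*R.from_matrix(R1)).as_rotvec()
    p=np.array(p0,float);Rc=np.array(R0);out=[]
    for i in range(n):
        tgt=np.array(p0)+(np.array(p1)-p0)*(i+1)/n
        r=np.round(Rc.T@(tgt-p)*1000,0); a=np.round(np.degrees(rv)/n,1)
        out.append(r.tolist()+a.tolist()); p=p+Rc@r/1000; Rc=Rc@R.from_rotvec(np.radians(a)).as_matrix()
    return out,p,Rc
E
python3 - <<'E'
from plan import *
from h import env
s=env.state()
o,p,Rc=rows(s["position"],s["tool_rot"],[.549,.127,.22],np.radians(8.42),15)
for r in o: print(r)
print(p,Rc)
E
```

```text
[-23.0, -1.0, -31.0, -0.0, 4.1, 0.0]
[-20.0, -0.0, -33.0, -0.0, 4.1, 0.0]
[-18.0, -1.0, -34.0, -0.0, 4.1, 0.0]
[-15.0, -0.0, -36.0, -0.0, 4.1, 0.0]
[-13.0, -1.0, -36.0, -0.0, 4.1, 0.0]
[-10.0, -1.0, -37.0, -0.0, 4.1, 0.0]
[-7.0, -0.0, -38.0, -0.0, 4.1, 0.0]
[-5.0, -1.0, -38.0, -0.0, 4.1, 0.0]
[-2.0, -1.0, -39.0, -0.0, 4.1, 0.0]
[1.0, -0.0, -38.0, -0.0, 4.1, 0.0]
[3.0, -1.0, -39.0, -0.0, 4.1, 0.0]
[6.0, -0.0, -38.0, -0.0, 4.1, 0.0]
[9.0, -1.0, -37.0, -0.0, 4.1, 0.0]
[12.0, -1.0, -37.0, -0.0, 4.1, 0.0]
[14.0, -0.0, -36.0, -0.0, 4.1, 0.0]
[0.54877934 0.12707354 0.21979376] [[ 9.90411216e-01  2.46746304e-05 -1.38150721e-01]
 [ 1.38150720e-01  3.64232436e-05  9.90411216e-01]
 [ 2.94699281e-05 -9.99999999e-01  3.26651710e-05]]
```

The things that could be taken for a spacer, by top-view pixel:
- **Full-height grey plates:** (411,270), (453,258), (474,252) and (496,247).
- **Short offcut, not to be used:** (431,266).
- **Purple look-alike, to be left alone:** (403,214).

I choose the grey full-height plates, taking (411,270) first, then (453,258), then (474,252). The close crops agree: in the scene crop the offcut is clearly shorter.

The first move goes over the nest for a close look.

Emit:
play_rows(
  motion=[
    [-23,-1,-31,0,4.1,0],
    [-20,0,-33,0,4.1,0],
    [-18,-1,-34,0,4.1,0],
    [-15,0,-36,0,4.1,0],
    [-13,-1,-36,0,4.1,0],
    [-10,-1,-37,0,4.1,0],
    [-7,0,-38,0,4.1,0],
    [-5,-1,-38,0,4.1,0],
    [-2,-1,-39,0,4.1,0],
    [1,0,-38,0,4.1,0],
  ],
  hand=-1,
)

```text
t: 1.98
position: [0.4432, 0.2865, 0.2174]
tool_rot: [[0.881, 0.001, -0.473], [0.473, 0.001, 0.881], [0.001, -1.0, 0.0]]
contact_force: [0.2, -0.4, 0.4]
grip_width: 0.085
```

Emit:
play_rows(
  motion=[
    [3,-1,-39,0,4.1,0],
    [6,0,-38,0,4.1,0],
    [9,-1,-37,0,4.1,0],
    [12,-1,-37,0,4.1,0],
    [14,0,-36,0,4.1,0],
    [0,0,0,0,0,0],
    [0,0,0,0,0,0],
  ],
)

```text
t: 2.57
position: [0.5499, 0.1244, 0.2199]
tool_rot: [[0.991, 0.001, -0.133], [0.133, -0.001, 0.991], [0.001, -1.0, -0.001]]
contact_force: [-0.5, 0.6, -0.0]
grip_width: 0.0854
```

```bash
python3 - <<'E'
from fit import *
s=env.state(); print(s["t"],np.round(s["position"],4),np.round(s["tool_rot"],3).tolist(),np.round(s["qd"],3), np.round(s["contact_force"],1),np.round(s["joint_pos"],2))
w=env.read_camera("wrist"); cv2.imwrite("pics/w1.png",w["img"]); print(w["fx"],w["cx"],w["cy"],w["eye"],w["rotation"])
np.savez("w1.npz",img=w["img"],eye=w["eye"],rot=w["rotation"])
E
```

```text
2.5667 [0.5499 0.1244 0.2199] [[0.991, 0.001, -0.133], [0.133, -0.001, 0.991], [0.001, -1.0, -0.001]] [-0.043 -0.007 -0.061  0.017 -0.013  0.002 -0.001] [-0.5  0.6 -0. ] [-0.62  0.32  0.42  1.83 -0.15  1.02 -0.01]
371.64829954431775 318.9946836178456 241.52859365219746 [0.54040261 0.19027599 0.38306709] [[ 9.91161410e-01  1.28235074e-01  3.39827311e-02]
 [ 1.32660754e-01 -9.57255970e-01 -2.57025548e-01]
 [-4.29517782e-04  2.59261979e-01 -9.65806938e-01]]
```

View pics/w1.png

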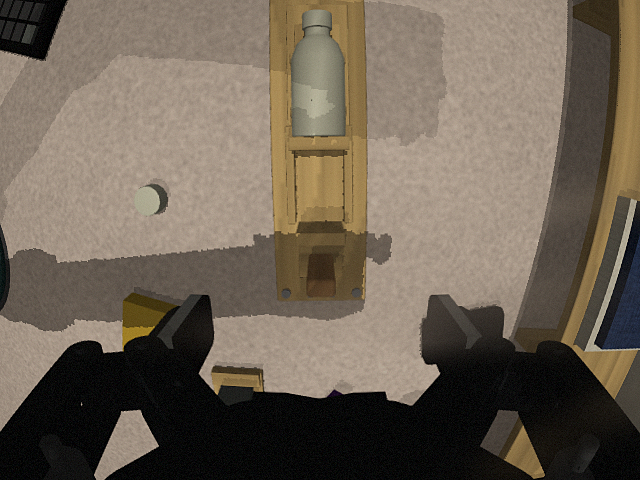

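```bash
cat >> fit.py <<'E'
def projw(p,X):
    X=np.atleast_2d(X); c=(X-np.array(p["eye"]))@np.array(p["rotation"]); r=np.hypot(c[:,0],c[:,1]); th=np.arctan2(r,c[:,2]); k=p["fx"]*th/np.maximum(r,1e-9)
    return np.c_[k*c[:,0]+p["cx"],k*c[:,1]+p["cy"]]
def wload(f):
    d=np.load(f); return dict(img=d["img"],eye=d["eye"],rotation=d["rot"],fx=371.6483,fy=371.6483,cx=318.99468,cy=241.52859)
E
python3 - <<'E'
from fit import *
import fit
P=[.5465,.1467,1.7178]
w=wload("w1.npz")
o=(262,120);k=7
def mk(name,draw,y0,y1):
    im=cv2.resize(w["img"][y0:y1,262:375],None,fx=k,fy=k,interpolation=cv2.INTER_CUBIC); im=np.clip(im*1.8,0,255).astype(np.uint8)
    if draw:
        def ln(a,b,col):
            q=(projw(w,W(P,[a,b]))-(262,y0))*k+k/2; cv2.line(im,tuple(map(int,q[0])),tuple(map(int,q[1])),col,1)
        for d in(.040,.045): ln([d,-.026,.064],[d,.026,.064],(0,0,255))
        for d in(-.036,-.033): ln([d,-.022,.064],[d,.022,.064],(0,200,0))
        ln([-.036,-.024,.024],[.06,-.024,.024],(255,0,0));ln([-.036,.024,.024],[.06,.024,.024],(255,0,0))
        ln([-.125,-.048,.012],[-.125,.048,.012],(255,0,255));ln([-.125,.048,.012],[.1,.048,.012],(255,0,255));ln([-.125,-.048,.012],[.1,-.048,.012],(255,0,255))
        for a in(-.082,-.066): ln([a,-.012,.102],[a,.012,.102],(255,255,0))
    cv2.imwrite("pics/"+name,im)
mk("w1a.png",True,125,210); mk("w1b.png",True,210,310)
E
```

```text
(no output)
```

View pics/w1a.png

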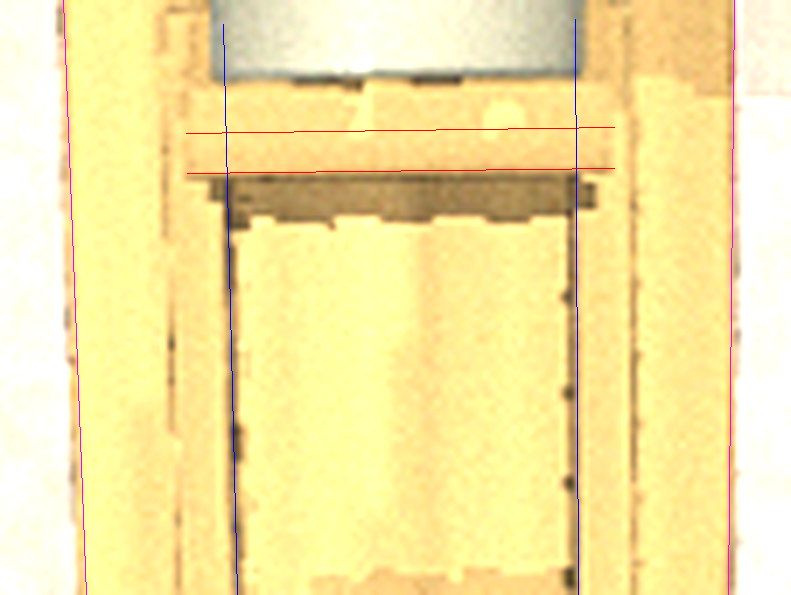

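View pics/w1b.png

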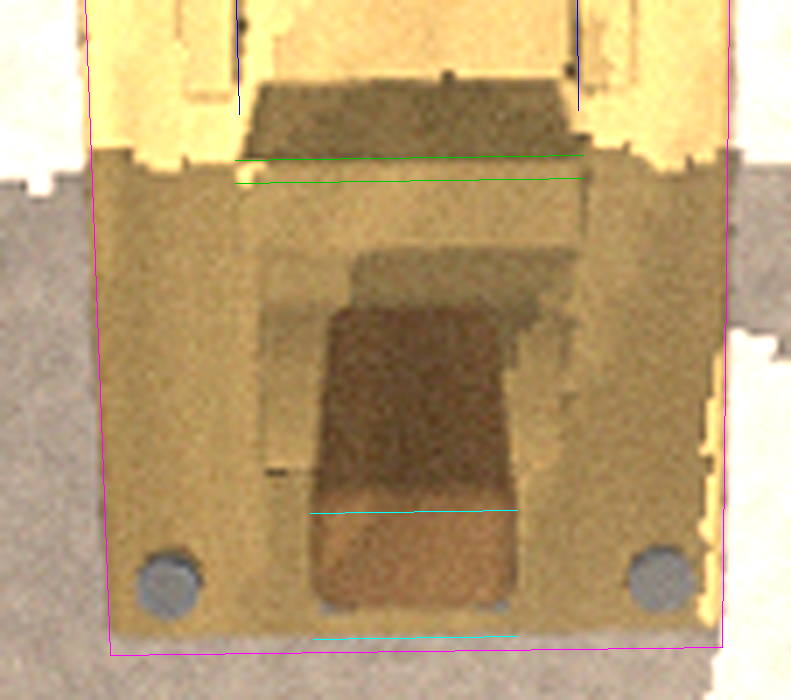

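The close view shows the nest. The cradle's front edge is near crop row 172 and the jaw's front edge near row 160 of the second crop. The arm was still settling, so I'll retake the shot.

```bash
python3 - <<'E'
from fit import *
env.read_camera("wrist"); env.read_camera("wrist")
w=env.read_camera("wrist"); np.savez("w2.npz",img=w["img"],eye=w["eye"],rot=w["rotation"])
s=env.state(); print(s["t"],np.round(s["position"],4),np.round(s["qd"],3),np.round(s["tool_rot"],4).tolist(),w["eye"])
P=[.5465,.1467,1.7178]; k=7
for n,y0,y1,g in(("w2a.png",125,210,1.2),("w2b.png",210,310,1.6)):
    im=cv2.resize(w["img"][y0:y1,262:375],None,fx=k,fy=k,interpolation=cv2.INTER_CUBIC); im=np.clip(im*g,0,255).astype(np.uint8)
    def ln(a,b,col):
        q=(projw(w,W(P,[a,b]))-(262,y0))*k+k/2; cv2.line(im,tuple(map(int,q[0])),tuple(map(int,q[1])),col,1)
    for d in(.035,.040): ln([d,-.026,.064],[d,.026,.064],(0,0,255))
    ln([.06,-.04,.024],[.06,-.024,.024],(255,0,0)); ln([.06,.04,.024],[.06,.024,.024],(255,0,0))
    ln([-.036,-.04,.024],[-.036,-.024,.024],(255,0,0)); ln([-.036,.04,.024],[-.036,.024,.024],(255,0,0))
    for d in(-.036,-.033): ln([d,-.022,.064],[d,.022,.064],(0,200,0))
    ln([-.125,-.048,.012],[-.125,.048,.012],(255,0,255));ln([-.125,.048,.012],[.1,.048,.012],(255,0,255));ln([-.125,-.048,.012],[.1,-.048,.012],(255,0,255))
    for a in(-.082,-.066): ln([a,-.012,.102],[a,.012,.102],(255,255,0))
    cv2.imwrite("pics/"+n,im)
E
```

```text
2.7667 [0.548  0.1287 0.2197] [-0.005 -0.002  0.    -0.002  0.002 -0.    -0.001] [[0.99, -0.0005, -0.141], [0.141, 0.0007, 0.99], [-0.0004, -1.0, 0.0007]] [0.53841599 0.1941441  0.38289992]
```

View pics/w2a.png

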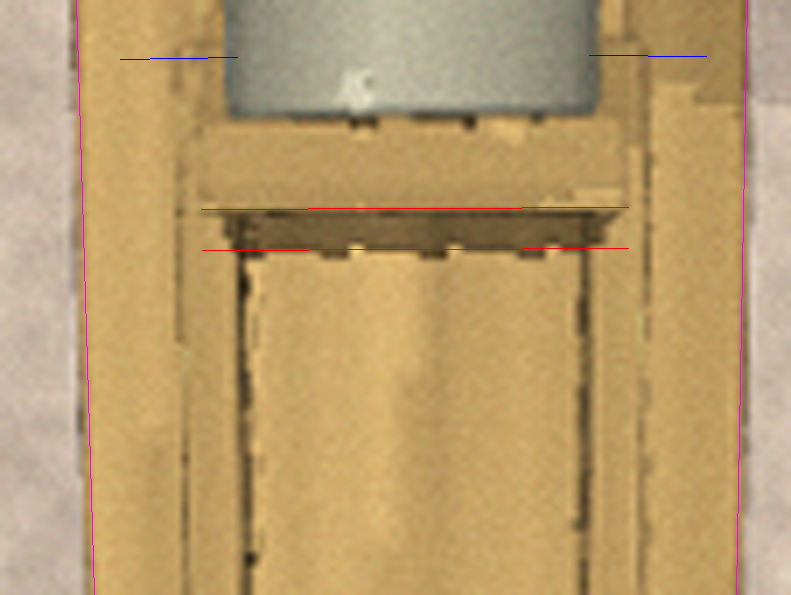

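View pics/w2b.png

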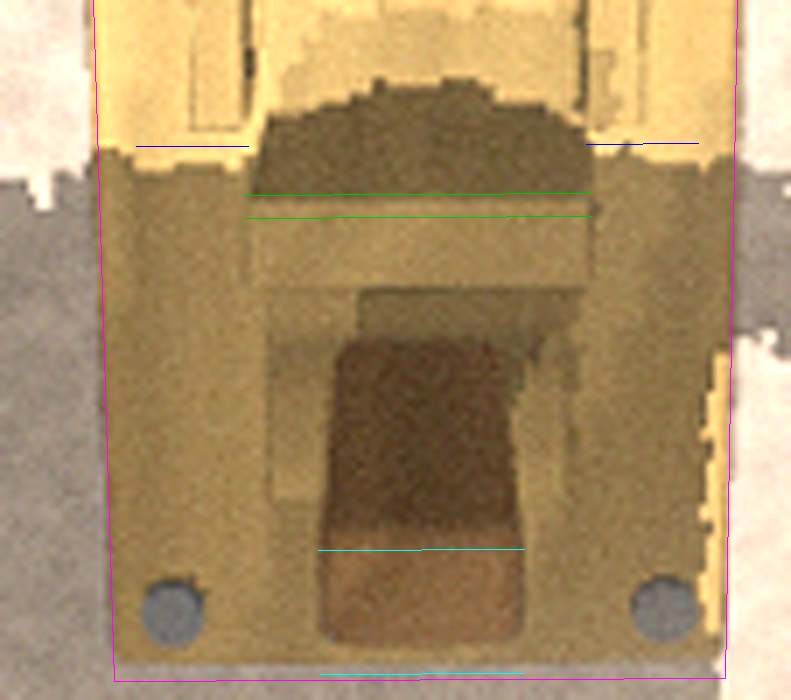

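The retaken shot shows strip ends, base end and corners uniformly about 2.3 mm off from my static-camera fit. That puts cradle d at about 37.5 mm and the jaw open to about 0.5 mm. Two plates (44 mm) would only just reach 6 mm at the jaw's end stop, so I'll use three (66 mm in a gap of about 73 mm). Next I go to the end spacer.

```bash
python3 - <<'E'
from plan import *
from h import env
s=env.state()
o,p,Rc=rows(s["position"],s["tool_rot"],[.4779,-.1157,.13],np.radians(6.7),8)
for r in o: print(r)
print(p)
E
```

```text
[-13.0, 11.0, -29.0, -0.0, 0.2, -0.0]
[-13.0, 11.0, -29.0, -0.0, 0.2, -0.0]
[-13.0, 12.0, -29.0, -0.0, 0.2, -0.0]
[-12.0, 11.0, -29.0, -0.0, 0.2, -0.0]
[-13.0, 11.0, -30.0, -0.0, 0.2, -0.0]
[-12.0, 11.0, -29.0, -0.0, 0.2, -0.0]
[-13.0, 11.0, -29.0, -0.0, 0.2, -0.0]
[-12.0, 12.0, -29.0, -0.0, 0.2, -0.0]
[ 0.47788477 -0.11529464  0.12956666]
```

Emit:
play_rows(
  motion=[
    [-13,11,-29,0,0.2,0],
    [-13,11,-29,0,0.2,0],
    [-13,12,-29,0,0.2,0],
    [-12,11,-29,0,0.2,0],
    [-13,11,-30,0,0.2,0],
    [-12,11,-29,0,0.2,0],
    [-13,11,-29,0,0.1,0],
    [-12,12,-29,0,0,0],
    [0,0,0,0,0,0],
    [0,0,0,0,0,0],
  ],
)

```text
t: 3.6
position: [0.4772, -0.1172, 0.1294]
tool_rot: [[0.993, -0.001, -0.114], [0.114, 0.0, 0.993], [-0.001, -1.0, 0.0]]
contact_force: [0.6, 1.3, -0.2]
grip_width: 0.0853
```

```bash
python3 - <<'E'
from fit import *
env.read_camera("wrist")
w=env.read_camera("wrist")
s=env.state(); print(s["t"],np.round(s["position"],4),np.round(s["qd"],3),np.round(s["tool_rot"],4).tolist())
P=[.4882,-.2031,1.6878]
im=np.clip(w["img"]*1.3,0,255).astype(np.uint8)
for i in (2,3,4):
    x=-.088+.044*i; h=.038 if i==3 else .065
    q=projw(w,W(P,[[x-.011,-.02,h],[x+.011,-.02,h],[x+.011,.02,h],[x-.011,.02,h]])).astype(int)
    cv2.polylines(im,[q.reshape(-1,1,2)],True,(0,0,255),1)
q=projw(w,W(P,[[.117,-.032,.018],[.117,.032,.018],[-.117,.032,.018],[-.117,-.032,.018]])).astype(int); cv2.polylines(im,[q.reshape(-1,1,2)],True,(255,0,0),1)
cv2.imwrite("pics/w3.png",im[150:480])
cv2.imwrite("pics/w3c.png",cv2.resize(im[230:410,220:420],None,fx=3.3,fy=3.3,interpolation=cv2.INTER_CUBIC))
E
```

```text
3.7 [ 0.4787 -0.1152  0.1301] [-0.015 -0.005 -0.006 -0.007  0.002 -0.     0.002] [[0.993, 0.0007, -0.1181], [0.1181, 0.0008, 0.993], [0.0008, -1.0, 0.0007]]
```

View pics/w3.png

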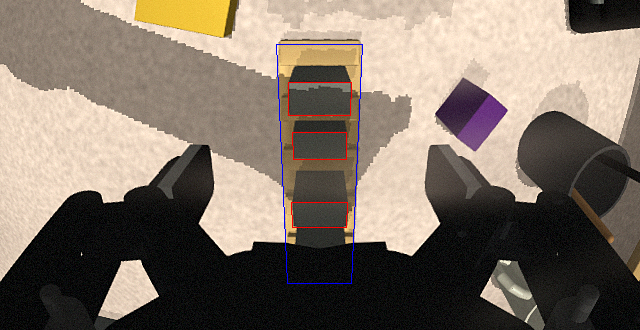

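View pics/w3c.png

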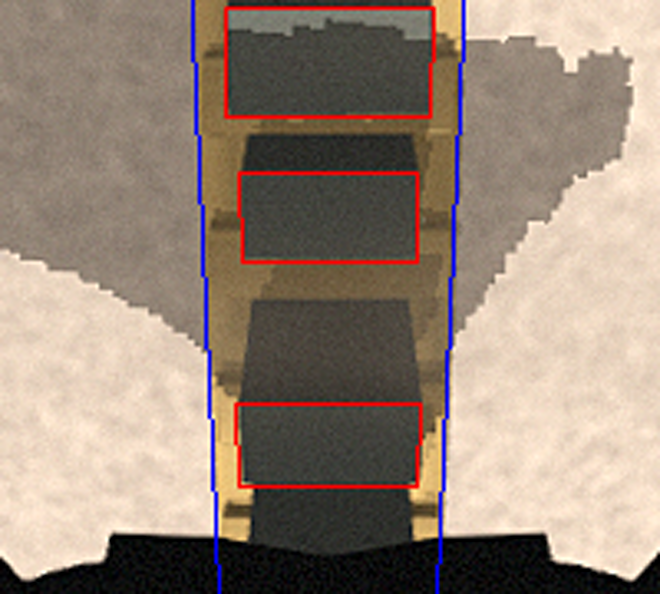

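The wrist view confirms the rack model: the red boxes sit on the plates, the target plate is below the fingers (scene order 4), and the offcut is next at crop (330,218). Now I descend and grip.

Emit:
play_rows(
  motion=[
    [-1,30,0,0,0,0],
    [0,34,0,0,0,0],
    [0,25,0,0,0,0],
    [0,7,0,0,0,0],
    [0,0,0,0,0,0],
  ],
)

```text
t: 4.12
position: [0.4764, -0.1151, 0.0325]
tool_rot: [[0.993, -0.003, -0.118], [0.118, 0.001, 0.993], [-0.003, -1.0, 0.001]]
contact_force: [0.2, 0.4, -0.4]
grip_width: 0.0856
```

Emit:
play_rows(
  motion=[
    [0,0,0,0,0,0],
    [0,0,0,0,0,0],
    [0,0,0,0,0,0],
    [0,0,0,0,0,0],
    [0,0,0,0,0,0],
    [0,0,0,0,0,0],
  ],
  hand=1,
)

```text
t: 4.62
position: [0.4784, -0.117, 0.0354]
tool_rot: [[0.993, 0.003, -0.116], [0.116, 0.0, 0.993], [0.003, -1.0, -0.0]]
contact_force: [-0.7, 1.2, 7.4]
grip_width: 0.0381
```

```bash
python3 - <<'E'
from plan import *
import numpy as np
from h import env
s=env.state(); print(s["position"],s["tool_rot"])
p0=np.array(s["position"])+[0,0,.12]
o,p,Rc=rows(p0,s["tool_rot"],[.5443,.1615,.155],np.radians(8.42),9)
for r in o: print(r)
print(p)
E
```

```text
[ 0.47841449 -0.11701692  0.03544717] [[ 9.93289229e-01  3.09197233e-03 -1.15615513e-01]
 [ 1.15615161e-01  2.92908737e-04  9.93294039e-01]
 [ 3.10510248e-03 -9.99995177e-01 -6.65357851e-05]]
[11.0, 0.0, 30.0, 0.0, -0.2, 0.0]
[11.0, 0.0, 30.0, 0.0, -0.2, 0.0]
[11.0, 0.0, 30.0, 0.0, -0.2, 0.0]
[11.0, 0.0, 29.0, 0.0, -0.2, 0.0]
[11.0, 0.0, 30.0, 0.0, -0.2, 0.0]
[12.0, 0.0, 30.0, 0.0, -0.2, 0.0]
[11.0, 1.0, 29.0, 0.0, -0.2, 0.0]
[12.0, -0.0, 30.0, 0.0, -0.2, 0.0]
[11.0, -0.0, 30.0, 0.0, -0.2, 0.0]
[0.54386731 0.16180725 0.15473122]
```

Emit:
play_rows(
  motion=[
    [0,-20,0,0,0,0],
    [0,-35,0,0,0,0],
    [0,-40,0,0,0,0],
    [0,-25,0,0,0,0],
  ],
)

```text
t: 4.95
position: [0.4781, -0.1176, 0.1574]
tool_rot: [[0.993, 0.004, -0.115], [0.115, -0.0, 0.993], [0.004, -1.0, -0.001]]
contact_force: [1.2, 1.0, -0.2]
grip_width: 0.0383
```

Emit:
play_rows(
  motion=[
    [11,0,30,0,-0.2,0],
    [11,0,30,0,-0.2,0],
    [11,0,30,0,-0.2,0],
    [11,0,30,0,-0.2,0],
    [11,0,30,0,-0.2,0],
    [12,0,30,0,-0.2,0],
    [11,1,29,0,-0.2,0],
    [12,0,30,0,-0.2,0],
    [11,0,30,0,0,0],
    [0,0,0,0,0,0],
  ],
)

```text
t: 5.78
position: [0.5428, 0.1711, 0.1534]
tool_rot: [[0.988, 0.002, -0.152], [0.152, 0.004, 0.988], [0.003, -1.0, 0.004]]
contact_force: [-0.7, 1.0, -0.6]
grip_width: 0.0379
```

```bash
python3 - <<'E'
from fit import *
env.read_camera("wrist");env.read_camera("wrist")
w=env.read_camera("wrist")
s=env.state(); print(s["t"],np.round(s["position"],4),np.round(s["tool_rot"],4).tolist(),s["contact_force"],s["grip_width"])
P=[.5465,.1467,1.7178];c,sn=np.cos(P[2]),np.sin(P[2]);d=np.array(s["position"])[:2]-P[:2];print("nest xy",d@[c,sn],d@[-sn,c])
cv2.imwrite("pics/w4.png",np.clip(w["img"]*1.3,0,255).astype(np.uint8))
E
```

```text
5.9333 [0.5422 0.1625 0.1531] [[0.9896, 0.0002, -0.1436], [0.1436, -0.0004, 0.9896], [0.0001, -1.0, -0.0004]] [ 0.31200168 -0.36697957 -0.36424829] 0.03826604805083814
nest xy 0.016250797790549172 0.001981863036397201
```

View pics/w4.png

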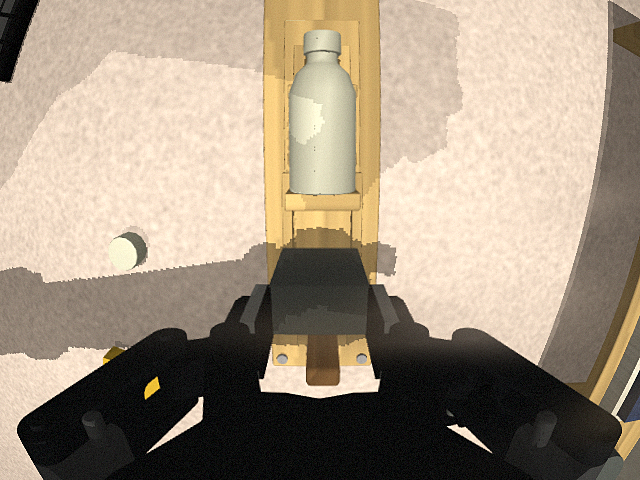

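The plate is held squarely, with the cradle's front edge at (322,207). It is 2 mm off centre in nest y, so I correct that while going down.

Emit:
play_rows(
  motion=[
    [2,20,-2,0,-0.2,0],
    [0,30,0,0,0,0],
    [0,30,0,0,0,0],
    [0,22,0,0,0,0],
    [0,8,0,0,0,0],
    [0,2,0,0,0,0],
    [0,0,0,0,0,0],
    [0,0,0,0,0,0],
  ],
)

```text
t: 6.6
position: [0.5458, 0.1608, 0.0423]
tool_rot: [[0.989, 0.002, -0.146], [0.146, 0.001, 0.989], [0.003, -1.0, 0.0]]
contact_force: [-0.5, -0.4, 0.1]
grip_width: 0.0383
```

```bash
cat > st.py <<'E'
from fit import *
P=[.5465,.1467,1.7178]
def st():
    s=env.state();c,sn=np.cos(P[2]),np.sin(P[2]);d=np.array(s["position"])[:2]-P[:2];f=np.array(s["contact_force"]);R=np.array(s["tool_rot"])
    print("t%.2f nest x %.1f y %.1f z %.1f yaw %.2f F nest x %.1f y %.1f z %.1f w %.1f"%(s["t"],1e3*(d@[c,sn]),1e3*(d@[-sn,c]),1e3*s["position"][2],np.degrees(np.arctan2(R[1,0],R[0,0])),f[:2]@[c,sn],f[:2]@[-sn,c],f[2],1e3*s["grip_width"]))
    return s
if __name__=="__main__": st()
E
python3 st.py
```

```text
t6.60 nest x 14.1 y -1.4 z 42.3 yaw 8.38 F nest x -0.4 y 0.6 z 0.1 w 38.3
```

Emit:
play_rows(
  motion=[
    [-1,2,3,0,0,0],
    [0,1,3,0,0,0],
    [0,0,2,0,0,0],
    [0,0,1,0,0,0],
    [0,0,1,0,0,0],
    [0,0,0,0,0,0],
  ],
)

```text
t: 7.1
position: [0.5422, 0.1714, 0.0379]
tool_rot: [[0.989, 0.0, -0.147], [0.147, 0.0, 0.989], [0.0, -1.0, 0.0]]
contact_force: [-0.5, -0.7, -0.5]
grip_width: 0.0382
```

```bash
python3 st.py
```

```text
t7.10 nest x 25.0 y 0.7 z 37.9 yaw 8.47 F nest x -0.6 y 0.6 z -0.5 w 38.2
```

Emit:
play_rows(
  motion=[
    [0,0,1,0,0,0],
    [0,0,1,0,0,0],
    [0,0,0,0,0,0],
  ],
)

```text
t: 7.35
position: [0.5419, 0.1725, 0.0378]
tool_rot: [[0.989, 0.0, -0.147], [0.147, -0.001, 0.989], [0.0, -1.0, -0.001]]
contact_force: [-0.1, -0.8, -0.9]
grip_width: 0.038
```

```bash
python3 st.py
```

```text
t7.35 nest x 26.2 y 0.7 z 37.8 yaw 8.43 F nest x -0.8 y 0.2 z -0.9 w 38.0
```

Emit:
play_rows(
  motion=[
    [0,0,1,0,0,0],
    [0,0,1,0,0,0],
    [0,0,0,0,0,0],
  ],
)

```text
t: 7.6
position: [0.5417, 0.1739, 0.0378]
tool_rot: [[0.989, 0.0, -0.146], [0.146, -0.001, 0.989], [-0.0, -1.0, -0.001]]
contact_force: [0.4, -4.9, 1.5]
grip_width: 0.0379
```

```bash
python3 st.py
```

```text
t7.60 nest x 27.6 y 0.7 z 37.8 yaw 8.41 F nest x -4.9 y 0.3 z 1.5 w 37.9
```

Contact with the cradle comes at TCP x ≈ 27, so d ≈ 38 mm, in agreement with the pictures. I back off 1 mm, set the plate down and release.

Emit:
play_rows(
  motion=[
    [0,0,-1.5,0,0,0],
    [0,0.5,0,0,0,0],
    [0,0.5,0,0,0,0],
    [0,0,0,0,0,0],
  ],
)

```text
t: 7.93
position: [0.542, 0.1728, 0.0374]
tool_rot: [[0.989, 0.0, -0.146], [0.146, -0.0, 0.989], [0.0, -1.0, -0.0]]
contact_force: [-1.6, -4.7, 6.9]
grip_width: 0.0382
```

```bash
python3 st.py
```

```text
t7.93 nest x 26.5 y 0.6 z 37.4 yaw 8.41 F nest x -4.5 y 2.2 z 6.9 w 38.2
```

Emit:
play_rows(
  motion=[
    [0,-0.5,-0.5,0,0,0],
    [0,0,0,0,0,0],
    [0,0,0,0,0,0],
    [0,0,0,0,0,0],
  ],
  hand=-0.4,
)

```text
t: 8.27
position: [0.5417, 0.1738, 0.0372]
tool_rot: [[0.989, -0.0, -0.148], [0.148, 0.001, 0.989], [0.0, -1.0, 0.001]]
contact_force: [-0.5, -0.4, -0.2]
grip_width: 0.0598
```

Emit:
play_rows(
  motion=[
    [0,-15,0,0,0,0],
    [0,-35,0,0,0,0],
    [0,-41,0,0,0,0],
    [0,-20,0,0,0,0],
    [0,0,0,0,0,0],
  ],
)

```text
t: 8.68
position: [0.5451, 0.1744, 0.1534]
tool_rot: [[0.989, 0.008, -0.147], [0.147, 0.004, 0.989], [0.009, -1.0, 0.003]]
contact_force: [-0.2, 0.3, 1.0]
grip_width: 0.0595
```

```bash
python3 - <<'E'
from st import *
s=st()
w=env.read_camera("wrist"); crop(w,(220,160,420,330),4,"w5.png")
from plan import rows
R_=[.4882,-.2031,1.6878]
g=W(R_,[[0,0,0]])[0]
o,p,Rc=rows(s["position"],s["tool_rot"],[g[0],g[1],.13],np.radians(6.7),10)
for r in o: print(r)
print(p,g)
E
```

```text
t8.68 nest x 27.6 y -2.7 z 153.4 yaw 8.45 F nest x 0.4 y 0.2 z 1.0 w 59.5
[-11.0, 2.0, -37.0, -0.0, 0.2, 0.1]
[-11.0, 2.0, -36.0, -0.0, 0.2, 0.1]
[-11.0, 2.0, -37.0, -0.0, 0.2, 0.1]
[-11.0, 3.0, -36.0, -0.0, 0.2, 0.1]
[-11.0, 2.0, -37.0, -0.0, 0.2, 0.1]
[-10.0, 2.0, -37.0, -0.0, 0.2, 0.1]
[-11.0, 2.0, -36.0, -0.0, 0.2, 0.1]
[-10.0, 2.0, -37.0, -0.0, 0.2, 0.1]
[-10.0, 3.0, -37.0, -0.0, 0.2, 0.1]
[-10.0, 2.0, -37.0, -0.0, 0.2, 0.1]
[ 0.48826543 -0.20330449  0.13004842] [ 0.4882 -0.2031  0.    ]
```

View pics/w5.png

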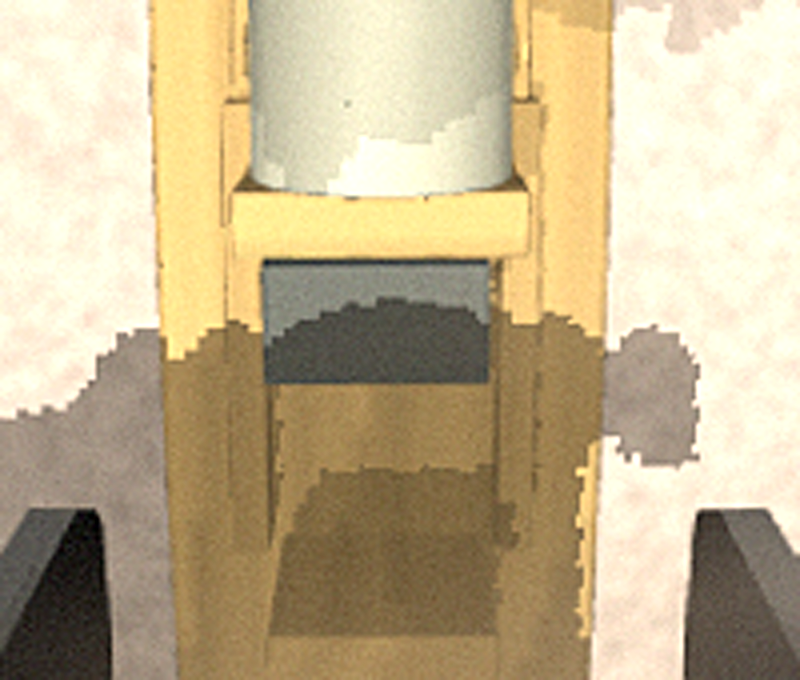

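The first plate stands square and flush against the cradle (crop 263-488, 260-383). Next is the middle plate.

Emit:
play_rows(
  motion=[
    [-11,2,-37,0,0.2,0],
    [-11,2,-36,0,0.2,0],
    [-11,2,-37,0,0.2,0],
    [-10,3,-36,0,0.2,0],
    [-10,2,-37,0,0.2,0],
    [-10,2,-37,0,0.2,0],
    [-10,2,-36,0,0.2,0],
    [-10,2,-37,0,0.2,0],
    [-10,3,-37,0,0.1,0],
    [-10,2,-36,0,0,0],
  ],
)

```text
t: 9.57
position: [0.4864, -0.2046, 0.1247]
tool_rot: [[0.993, -0.002, -0.118], [0.118, 0.001, 0.993], [-0.002, -1.0, 0.001]]
contact_force: [0.4, -0.1, 0.6]
grip_width: 0.0598
```

Emit:
play_rows(
  motion=[
    [0,0,0,0,0,0],
    [0,0,0,0,0,0],
    [0,0,0,0,0,0],
  ],
  hand=-1,
)

```text
t: 9.82
position: [0.4871, -0.2027, 0.125]
tool_rot: [[0.993, -0.002, -0.117], [0.117, 0.001, 0.993], [-0.002, -1.0, 0.001]]
contact_force: [0.2, 0.4, -0.3]
grip_width: 0.0856
```

```bash
cat > rk.py <<'E'
from st import *
def rk():
    R_=[.4882,-.2031,1.6878]; s=env.state(); c,sn=np.cos(R_[2]),np.sin(R_[2]);d=np.array(s["position"])[:2]-R_[:2];R=np.array(s["tool_rot"])
    print("t%.2f rack x %.1f y %.1f z %.1f yaw %.2f w %.1f qd %.3f"%(s["t"],1e3*(d@[c,sn]),1e3*(d@[-sn,c]),1e3*s["position"][2],np.degrees(np.arctan2(R[1,0],R[0,0])),1e3*s["grip_width"],max(abs(np.array(s["qd"])))))
    return s
if __name__=="__main__": rk()
E
python3 rk.py
```

```text
t9.82 rack x 0.6 y 1.0 z 125.0 yaw 6.73 w 85.6 qd 0.029
```

Emit:
play_rows(
  motion=[
    [1,28,-0.5,0,0,0],
    [0,34,0,0,0,0],
    [0,22,0,0,0,0],
    [0,7,0,0,0,0],
    [0,0,0,0,0,0],
  ],
)

```text
t: 10.23
position: [0.4877, -0.2017, 0.0333]
tool_rot: [[0.993, -0.004, -0.12], [0.12, 0.002, 0.993], [-0.004, -1.0, 0.002]]
contact_force: [-0.1, -0.4, 0.1]
grip_width: 0.0855
```

Emit:
play_rows(
  motion=[
    [0,0,0,0,0,0],
    [0,0,0,0,0,0],
    [0,0,0,0,0,0],
    [0,0,0,0,0,0],
    [0,0,0,0,0,0],
    [0,0,0,0,0,0],
  ],
  hand=1,
)

```text
t: 10.73
position: [0.4899, -0.2041, 0.0369]
tool_rot: [[0.993, 0.003, -0.117], [0.117, -0.0, 0.993], [0.003, -1.0, -0.0]]
contact_force: [-0.8, 0.7, 6.8]
grip_width: 0.038
```

```bash
python3 - <<'E'
from rk import *
s=rk()
from plan import rows
g=W(P,[[0,0,0]])[0]; c,sn=np.cos(P[2]),np.sin(P[2])
g=W(P,[[.000,0,0]])[0]
p0=np.array(s["position"])+[0,0,.12]
o,p,Rc=rows(p0,s["tool_rot"],[g[0],g[1],.155],np.radians(8.42),10)
for r in o: print(r)
print(p,g)
E
```

```text
t10.73 rack x -1.2 y -1.6 z 36.9 yaw 6.73 w 38.0 qd 0.003
[10.0, 0.0, 34.0, 0.0, -0.2, 0.0]
[10.0, 0.0, 34.0, 0.0, -0.2, 0.0]
[10.0, 1.0, 34.0, 0.0, -0.2, 0.0]
[10.0, -0.0, 35.0, 0.0, -0.2, 0.0]
[10.0, 0.0, 34.0, 0.0, -0.2, 0.0]
[10.0, 0.0, 34.0, 0.0, -0.2, 0.0]
[11.0, 0.0, 34.0, 0.0, -0.2, 0.0]
[10.0, 1.0, 33.0, 0.0, -0.2, 0.0]
[11.0, -0.0, 34.0, 0.0, -0.2, 0.0]
[11.0, 0.0, 34.0, 0.0, -0.2, 0.0]
[0.54682118 0.14656588 0.15504689] [0.5465 0.1467 0.    ]
```

Emit:
play_rows(
  motion=[
    [0,-20,0,0,0,0],
    [0,-35,0,0,0,0],
    [0,-40,0,0,0,0],
    [0,-25,0,0,0,0],
  ],
)

```text
t: 11.07
position: [0.4899, -0.2047, 0.159]
tool_rot: [[0.993, 0.004, -0.117], [0.117, -0.001, 0.993], [0.004, -1.0, -0.001]]
contact_force: [2.2, -0.1, -1.1]
grip_width: 0.0379
```

Emit:
play_rows(
  motion=[
    [10,0,34,0,-0.2,0],
    [10,0,34,0,-0.2,0],
    [10,1,34,0,-0.2,0],
    [10,0,35,0,-0.2,0],
    [10,0,34,0,-0.2,0],
    [10,0,34,0,-0.2,0],
    [11,0,34,0,-0.2,0],
    [10,1,33,0,-0.2,0],
    [11,0,34,0,-0.1,0],
    [11,0,34,0,0,0],
  ],
)

```text
t: 11.9
position: [0.546, 0.1486, 0.1541]
tool_rot: [[0.989, 0.001, -0.147], [0.147, 0.001, 0.989], [0.001, -1.0, 0.001]]
contact_force: [1.2, -1.0, -0.3]
grip_width: 0.0378
```

Emit:
play_rows(
  motion=[
    [0,0,0,0,0,0],
    [0,0,0,0,0,0],
    [0,0,0,0,0,0],
    [0,0,0,0,0,0],
  ],
)

```text
t: 12.23
position: [0.5459, 0.1451, 0.1536]
tool_rot: [[0.99, 0.0, -0.144], [0.144, -0.0, 0.99], [0.0, -1.0, -0.0]]
contact_force: [-0.1, -0.3, -0.4]
grip_width: 0.038
```

```bash
python3 st.py
```

```text
t12.23 nest x -1.5 y 0.9 z 153.6 yaw 8.31 F nest x -0.3 y 0.2 z -0.4 w 38.0
```

Emit:
play_rows(
  motion=[
    [1,20,1,0,-0.1,0],
    [0,32,0,0,0,0],
    [0,32,0,0,0,0],
    [0,20,0,0,0,0],
    [0,8,0,0,0,0],
    [0,1,0,0,0,0],
    [0,0,0,0,0,0],
    [0,0,2,0,0,0],
    [0,0,1,0,0,0],
    [0,0,0,0,0,0],
  ],
)

```text
t: 13.07
position: [0.5469, 0.1511, 0.0411]
tool_rot: [[0.989, 0.002, -0.149], [0.149, 0.001, 0.989], [0.002, -1.0, 0.0]]
contact_force: [0.7, -0.0, -0.6]
grip_width: 0.0378
```

```bash
python3 st.py
```

```text
t13.07 nest x 4.3 y -1.0 z 41.1 yaw 8.54 F nest x -0.1 y -0.7 z -0.6 w 37.8
```

Emit:
play_rows(
  motion=[
    [-0.5,1.5,0,0,0,0],
    [0,0,1,0,0,0],
    [0,0,0,0,0,0],
    [0,0,0,0,0,0],
  ],
)

```text
t: 13.4
position: [0.546, 0.1511, 0.0391]
tool_rot: [[0.989, 0.001, -0.148], [0.148, -0.001, 0.989], [0.001, -1.0, -0.001]]
contact_force: [-0.6, -3.8, 2.1]
grip_width: 0.0378
```

```bash
python3 st.py
```

```text
t13.40 nest x 4.4 y -0.1 z 39.1 yaw 8.51 F nest x -3.7 y 1.1 z 2.1 w 37.8
```

Emit:
play_rows(
  motion=[
    [0,0.3,-0.7,0,0,0],
    [0,0,0,0,0,0],
  ],
)

```text
t: 13.57
position: [0.546, 0.151, 0.039]
tool_rot: [[0.989, 0.0, -0.148], [0.148, 0.0, 0.989], [0.001, -1.0, 0.0]]
contact_force: [-0.7, -3.5, 5.1]
grip_width: 0.0377
```

Emit:
play_rows(
  motion=[
    [0,0,0,0,0,0],
    [0,0,0,0,0,0],
    [0,0,0,0,0,0],
    [0,0,0,0,0,0],
  ],
  hand=-0.4,
)

```text
t: 13.9
position: [0.5454, 0.1517, 0.0383]
tool_rot: [[0.989, -0.0, -0.149], [0.149, 0.0, 0.989], [-0.0, -1.0, 0.0]]
contact_force: [-0.1, -0.7, -0.1]
grip_width: 0.0594
```

Emit:
play_rows(
  motion=[
    [0,-15,0,0,0,0],
    [0,-35,0,0,0,0],
    [0,-41,0,0,0,0],
    [0,-20,0,0,0,0],
    [0,0,0,0,0,0],
  ],
)

```text
t: 14.32
position: [0.5489, 0.1523, 0.1545]
tool_rot: [[0.989, 0.008, -0.149], [0.149, 0.004, 0.989], [0.009, -1.0, 0.003]]
contact_force: [0.9, 0.6, 0.1]
grip_width: 0.0597
```

```bash
python3 - <<'E'
from st import *
s=st()
w=env.read_camera("wrist"); np.savez("w6.npz",img=w["img"],eye=w["eye"],rot=w["rotation"]); crop(w,(220,190,420,340),4,"w6.png")
from plan import rows
R_=[.4882,-.2031,1.6878]
g=W(R_,[[-.044,0,0]])[0]
o,p,Rc=rows(s["position"],s["tool_rot"],[g[0],g[1],.125],np.radians(6.7),10)
for r in o: print(r)
print(p,g)
E
```

```text
t14.32 nest x 5.2 y -3.2 z 154.5 yaw 8.55 F nest x 0.5 y -1.0 z 0.1 w 59.7
[-11.0, 3.0, -39.0, -0.0, 0.2, 0.1]
[-12.0, 3.0, -38.0, -0.0, 0.2, 0.1]
[-11.0, 2.0, -39.0, -0.0, 0.2, 0.1]
[-11.0, 3.0, -39.0, -0.0, 0.2, 0.1]
[-11.0, 3.0, -39.0, -0.0, 0.2, 0.1]
[-11.0, 3.0, -38.0, -0.0, 0.2, 0.1]
[-10.0, 3.0, -39.0, -0.0, 0.2, 0.1]
[-11.0, 3.0, -39.0, -0.0, 0.2, 0.1]
[-10.0, 2.0, -39.0, -0.0, 0.2, 0.1]
[-10.0, 3.0, -39.0, -0.0, 0.2, 0.1]
[ 0.49353869 -0.24659625  0.12532812] [ 0.49333642 -0.24679917  0.        ]
```

View pics/w6.png

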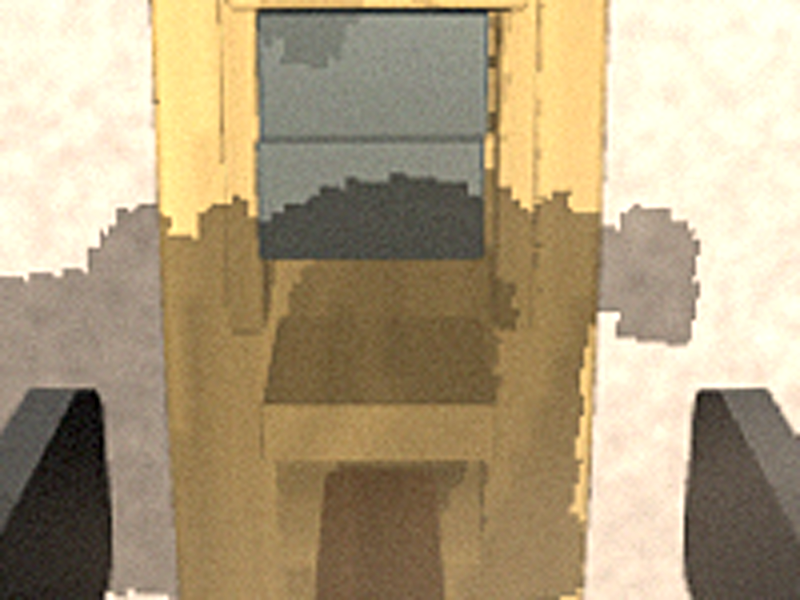

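Both plates stand square and packed (crop rows 12-258). The free gap to the jaw is about 27 mm, so a third plate fits. Now I fetch it from slot 2.

Emit:
play_rows(
  motion=[
    [-11,3,-39,0,0.2,0],
    [-12,3,-38,0,0.2,0],
    [-11,2,-39,0,0.2,0],
    [-11,3,-39,0,0.2,0],
    [-11,3,-39,0,0.2,0],
    [-10,3,-38,0,0.2,0],
    [-10,3,-39,0,0.2,0],
    [-10,3,-39,0,0.2,0],
    [-10,2,-39,0,0.2,0],
    [-9,3,-39,0,0,0],
  ],
)

```text
t: 15.2
position: [0.4917, -0.2486, 0.1199]
tool_rot: [[0.993, -0.002, -0.117], [0.117, 0.001, 0.993], [-0.002, -1.0, 0.001]]
contact_force: [2.1, -0.3, 0.2]
grip_width: 0.0596
```

Emit:
play_rows(
  motion=[
    [0,0,0,0,0,0],
    [0,0,0,0,0,0],
    [0,0,0,0,0,0],
  ],
  hand=-1,
)

```text
t: 15.45
position: [0.4924, -0.2465, 0.1201]
tool_rot: [[0.993, -0.002, -0.117], [0.117, 0.001, 0.993], [-0.002, -1.0, 0.002]]
contact_force: [0.5, 0.6, -0.2]
grip_width: 0.0854
```

```bash
python3 rk.py
```

```text
t15.45 rack x -43.6 y 0.9 z 120.1 yaw 6.72 w 85.4 qd 0.035
```

Emit:
play_rows(
  motion=[
    [0,26,0.5,0,0,0],
    [0,32,0,0,0,0],
    [0,21,0,0,0,0],
    [0,7,0,0,0,0],
    [0,0,0,0,0,0],
  ],
)

```text
t: 15.87
position: [0.4921, -0.2444, 0.0335]
tool_rot: [[0.993, -0.004, -0.12], [0.12, 0.002, 0.993], [-0.004, -1.0, 0.003]]
contact_force: [-0.9, 0.3, -0.1]
grip_width: 0.0856
```

Emit:
play_rows(
  motion=[
    [0,0,0,0,0,0],
    [0,0,0,0,0,0],
    [0,0,0,0,0,0],
    [0,0,0,0,0,0],
    [0,0,0,0,0,0],
    [0,0,0,0,0,0],
  ],
  hand=1,
)

```text
t: 16.37
position: [0.4944, -0.2472, 0.0371]
tool_rot: [[0.993, 0.003, -0.117], [0.117, -0.0, 0.993], [0.003, -1.0, -0.001]]
contact_force: [0.1, 1.0, 6.0]
grip_width: 0.038
```

```bash
python3 - <<'E'
from rk import *
s=rk()
from plan import rows
g=W(P,[[-.0205,.0,0]])[0]
p0=np.array(s["position"])+[0,0,.12]
o,p,Rc=rows(p0,s["tool_rot"],[g[0],g[1],.155],np.radians(8.42),10)
for r in o: print(r)
print(p,g)
E
```

```text
t16.37 rack x -44.6 y -1.0 z 37.1 yaw 6.74 w 38.0 qd 0.003
[10.0, 0.0, 36.0, 0.0, -0.2, 0.0]
[10.0, 0.0, 37.0, 0.0, -0.2, 0.0]
[10.0, 1.0, 36.0, 0.0, -0.2, 0.0]
[10.0, -0.0, 37.0, 0.0, -0.2, 0.0]
[11.0, 0.0, 36.0, 0.0, -0.2, 0.0]
[10.0, 0.0, 36.0, 0.0, -0.2, 0.0]
[11.0, 0.0, 36.0, 0.0, -0.2, 0.0]
[10.0, 1.0, 37.0, 0.0, -0.2, 0.0]
[11.0, -0.0, 36.0, 0.0, -0.2, 0.0]
[11.0, 0.0, 36.0, 0.0, -0.2, 0.0]
[0.54919429 0.12636674 0.15512029] [0.54950273 0.1264211  0.        ]
```

Emit:
play_rows(
  motion=[
    [0,-20,0,0,0,0],
    [0,-35,0,0,0,0],
    [0,-40,0,0,0,0],
    [0,-25,0,0,0,0],
  ],
)

```text
t: 16.7
position: [0.4942, -0.2479, 0.1593]
tool_rot: [[0.993, 0.004, -0.117], [0.117, -0.001, 0.993], [0.004, -1.0, -0.002]]
contact_force: [2.2, 0.5, 0.1]
grip_width: 0.0381
```

Emit:
play_rows(
  motion=[
    [10,0,36,0,-0.2,0],
    [10,0,37,0,-0.2,0],
    [10,1,36,0,-0.2,0],
    [10,0,37,0,-0.2,0],
    [11,0,36,0,-0.2,0],
    [10,0,36,0,-0.2,0],
    [11,0,36,0,-0.2,0],
    [10,1,37,0,-0.2,0],
    [11,0,36,0,-0.1,0],
    [11,0,36,0,0,0],
  ],
)

```text
t: 17.53
position: [0.5481, 0.1286, 0.1543]
tool_rot: [[0.989, 0.001, -0.147], [0.147, 0.001, 0.989], [0.001, -1.0, 0.001]]
contact_force: [0.9, -0.8, -0.4]
grip_width: 0.0375
```

Emit:
play_rows(
  motion=[
    [0,15,0,0,0,0],
    [0,15,0,0,0,0],
    [0,5,0,0,0,0],
    [0,0,0,0,0,0],
    [0,0,0,0,0,0],
  ],
)

```text
t: 17.95
position: [0.5483, 0.126, 0.119]
tool_rot: [[0.989, 0.0, -0.146], [0.146, -0.0, 0.989], [0.0, -1.0, -0.0]]
contact_force: [0.3, -0.1, -0.9]
grip_width: 0.0378
```

```bash
python3 - <<'E'
from st import *
s=st()
w=env.read_camera("wrist"); crop(w,(220,190,420,340),4,"w7.png")
E
```

```text
t17.95 nest x -20.7 y 1.3 z 119.0 yaw 8.37 F nest x -0.1 y -0.3 z -0.9 w 37.8
```

View pics/w7.png

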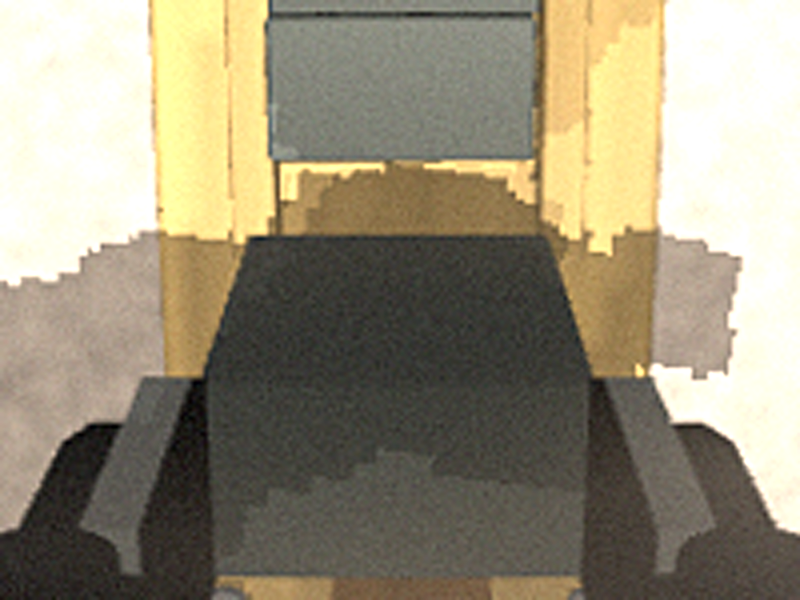

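Emit:
play_rows(
  motion=[
    [1,14,0,0,0,0],
    [0,5,0,0,0,0],
    [0,0,0,0,0,0],
    [0,0,0,0,0,0],
  ],
)

```text
t: 18.33
position: [0.5492, 0.1265, 0.0999]
tool_rot: [[0.989, 0.0, -0.146], [0.146, 0.0, 0.989], [0.0, -1.0, 0.0]]
contact_force: [0.1, 0.1, -0.2]
grip_width: 0.0378
```

```bash
python3 - <<'E'
from st import *
s=st()
w=env.read_camera("scene"); crop(w,(290,190,400,280),7,"s8.png")
E
```

```text
t18.33 nest x -20.3 y 0.3 z 99.9 yaw 8.41 F nest x 0.1 y -0.1 z -0.2 w 37.8
```

View pics/s8.png

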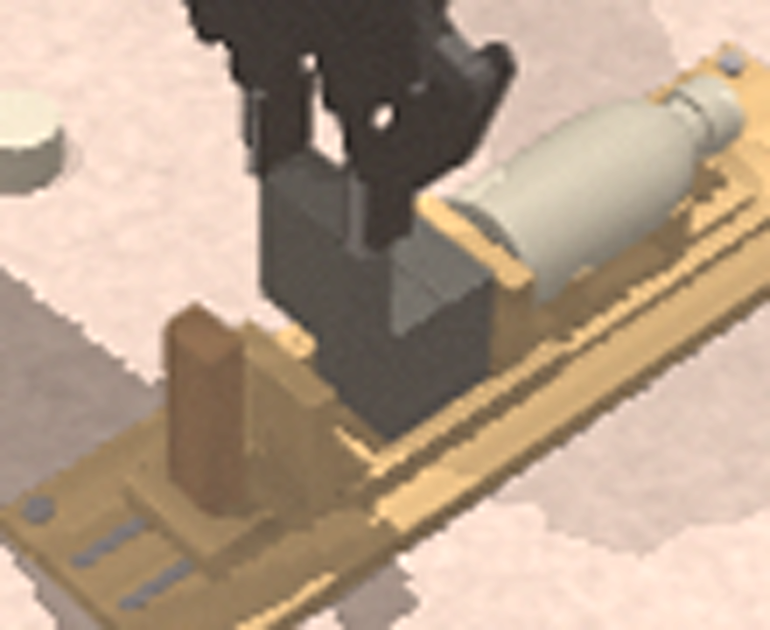

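Alignment looks right: the held plate is above the free gap between the jaw at (320,400) and the stack at (440,330). I lower it gently.

Emit:
play_rows(
  motion=[
    [0,7,0,0,0,0],
    [0,8,0,0,0,0],
    [0,4,0,0,0,0],
    [0,0,0,0,0,0],
  ],
)

```text
t: 18.72
position: [0.548, 0.1266, 0.0791]
tool_rot: [[0.989, -0.002, -0.147], [0.147, -0.001, 0.989], [-0.002, -1.0, -0.0]]
contact_force: [0.2, 0.4, 0.3]
grip_width: 0.0382
```

```bash
python3 st.py
```

```text
t18.72 nest x -20.1 y 1.4 z 79.1 yaw 8.44 F nest x 0.4 y -0.2 z 0.3 w 38.2
```

Emit:
play_rows(
  motion=[
    [0,6,0,0,0,0],
    [0,6,0,0,0,0],
    [0,3,0,0,0,0],
    [0,0,0,0,0,0],
  ],
)

```text
t: 19.05
position: [0.5484, 0.1267, 0.0645]
tool_rot: [[0.989, -0.002, -0.147], [0.147, -0.001, 0.989], [-0.002, -1.0, -0.0]]
contact_force: [0.3, -0.5, 0.4]
grip_width: 0.0378
```

```bash
python3 st.py
```

```text
t19.05 nest x -20.1 y 1.1 z 64.5 yaw 8.44 F nest x -0.6 y -0.3 z 0.4 w 37.8
```

Emit:
play_rows(
  motion=[
    [0,7,0,0,0,0],
    [0,8,0,0,0,0],
    [0,6,0,0,0,0],
    [0,2,0,0,0,0],
    [0,0,0,0,0,0],
    [0,0,1,0,0,0],
    [0,0,1,0,0,0],
    [0,0,0,0,0,0],
  ],
)

```text
t: 19.72
position: [0.549, 0.1292, 0.0428]
tool_rot: [[0.989, 0.001, -0.147], [0.147, 0.0, 0.989], [0.001, -1.0, 0.0]]
contact_force: [-0.7, 0.3, -0.4]
grip_width: 0.0377
```

```bash
python3 st.py
```

```text
t19.72 nest x -17.6 y 0.1 z 42.8 yaw 8.46 F nest x 0.4 y 0.7 z -0.4 w 37.7
```

Emit:
play_rows(
  motion=[
    [0,2,0,0,0,0],
    [0,1,0.5,0,0,0],
    [0,0.5,0,0,0,0],
    [0,0,0,0,0,0],
  ],
)

```text
t: 20.05
position: [0.5487, 0.1294, 0.0392]
tool_rot: [[0.989, 0.0, -0.147], [0.147, 0.0, 0.989], [0.0, -1.0, 0.0]]
contact_force: [-0.8, -0.2, 2.4]
grip_width: 0.0378
```

```bash
python3 st.py
```

```text
t20.05 nest x -17.5 y 0.3 z 39.2 yaw 8.44 F nest x -0.1 y 0.8 z 2.4 w 37.8
```

Emit:
play_rows(
  motion=[
    [0,0,1,0,0,0],
    [0,0,0,0,0,0],
  ],
)

```text
t: 20.22
position: [0.5487, 0.1298, 0.0392]
tool_rot: [[0.989, 0.0, -0.147], [0.147, -0.001, 0.989], [0.0, -1.0, -0.001]]
contact_force: [0.2, -0.7, 2.3]
grip_width: 0.0378
```

Emit:
play_rows(
  motion=[
    [0,0,0,0,0,0],
    [0,0,0,0,0,0],
    [0,0,0,0,0,0],
    [0,0,0,0,0,0],
  ],
  hand=-0.4,
)

```text
t: 20.55
position: [0.5484, 0.1305, 0.0389]
tool_rot: [[0.989, -0.0, -0.147], [0.147, 0.0, 0.989], [-0.0, -1.0, 0.0]]
contact_force: [-0.5, 0.2, -0.4]
grip_width: 0.0598
```

Emit:
play_rows(
  motion=[
    [0,-15,0,0,0,0],
    [0,-35,0,0,0,0],
    [0,-41,0,0,0,0],
    [0,-20,0,0,0,0],
    [0,0,0,0,0,0],
    [0,0,0,0,0,0],
    [0,0,0,0,0,0],
  ],
)

```text
t: 21.13
position: [0.5477, 0.1304, 0.1492]
tool_rot: [[0.989, -0.001, -0.147], [0.147, -0.0, 0.989], [-0.001, -1.0, 0.0]]
contact_force: [0.2, -0.5, -0.1]
grip_width: 0.0604
```

```bash
python3 - <<'E'
from st import *
s=st()
w=env.read_camera("wrist"); np.savez("w9.npz",img=w["img"],eye=w["eye"],rot=w["rotation"]); crop(w,(220,170,420,340),4,"w9.png")
w=env.read_camera("scene"); crop(w,(290,190,400,280),7,"s9.png")
E
```

```text
t21.13 nest x -16.3 y 1.2 z 149.2 yaw 8.46 F nest x -0.6 y -0.2 z -0.1 w 60.4
```

View pics/w9.png

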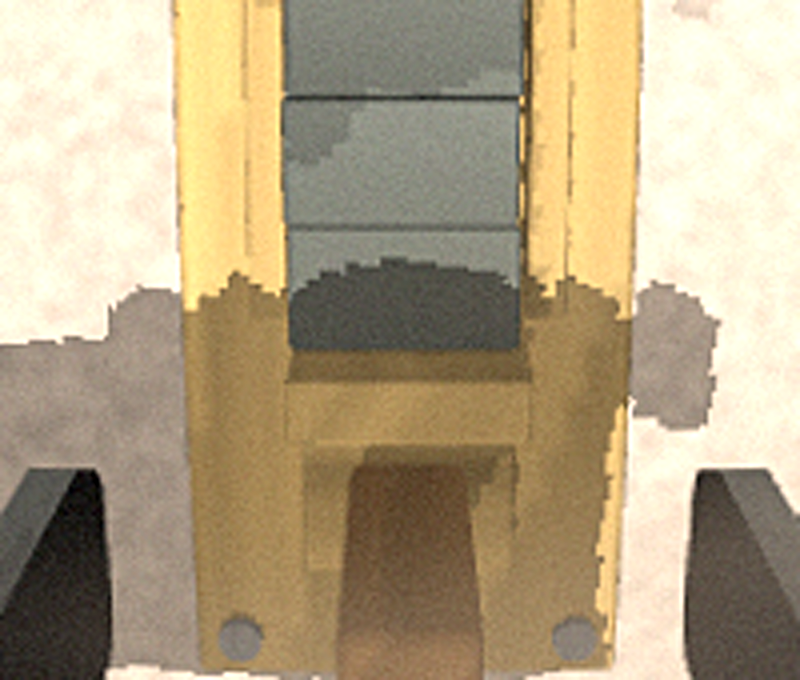

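View pics/s9.png

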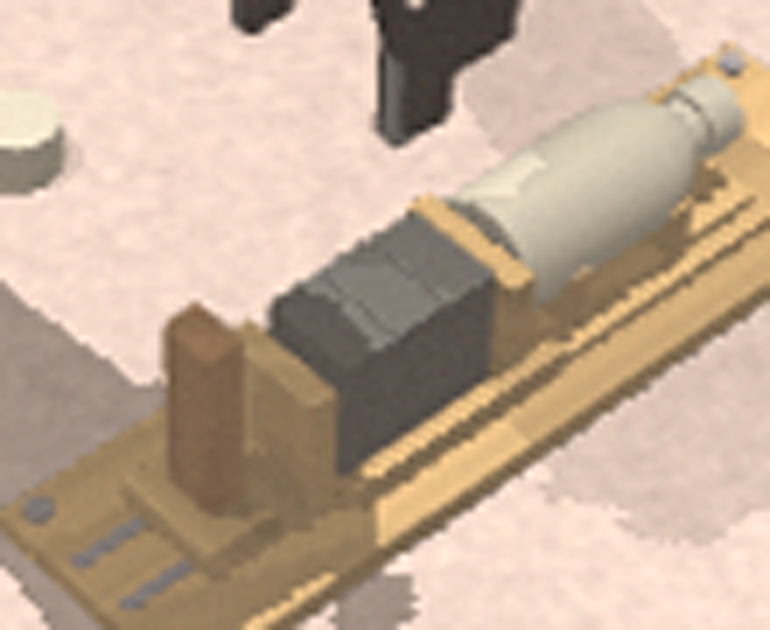

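All three plates stand upright, square and nearly flush, and the jaw's face has about 5 mm of free space in front of it (wrist crop rows 350-380). Now I grip the jaw handle.

Emit:
play_rows(
  motion=[
    [0,0,-20,0,0,0],
    [1,0,-25,0,0,0],
    [0,0,-12,0,0,0],
    [0,20,0,0,0,0],
    [0,30,0,0,0,0],
    [0,24,0,0,0,0],
    [0,8,0,0,0,0],
    [0,0,0,0,0,0],
    [0,0,0,0,0,0],
    [0,0,0,0,0,0],
  ],
)

```text
t: 22.07
position: [0.5589, 0.0742, 0.0691]
tool_rot: [[0.989, 0.002, -0.147], [0.147, 0.0, 0.989], [0.002, -1.0, 0.0]]
contact_force: [-0.4, -0.2, 0.5]
grip_width: 0.0598
```

```bash
python3 - <<'E'
from st import *
s=st()
w=env.read_camera("wrist"); np.savez("w10.npz",img=w["img"],eye=w["eye"],rot=w["rotation"]); crop(w,(220,170,420,340),4,"w10.png")
E
```

```text
t22.07 nest x -73.6 y -1.6 z 69.1 yaw 8.43 F nest x -0.2 y 0.4 z 0.5 w 59.8
```

View pics/w10.png

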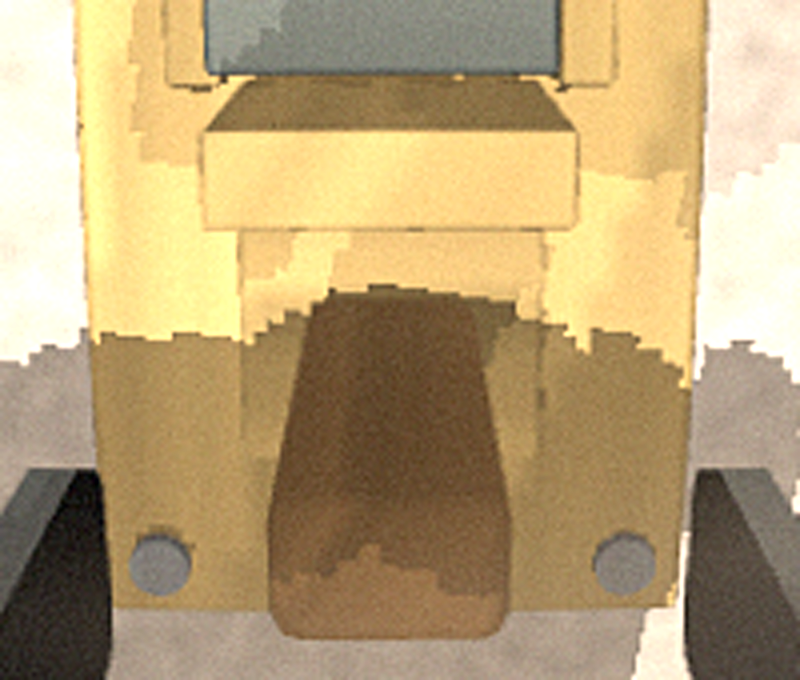

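The handle (crop 270-510, 500-640) lies between the pads, so I close.

Emit:
play_rows(
  motion=[
    [0,1,0,0,0,0],
    [0,0,0,0,0,0],
    [0,0,0,0,0,0],
    [0,0,0,0,0,0],
    [0,0,0,0,0,0],
    [0,0,0,0,0,0],
  ],
  hand=1,
)

```text
t: 22.62
position: [0.5581, 0.0742, 0.0679]
tool_rot: [[0.989, 0.001, -0.147], [0.147, 0.001, 0.989], [0.001, -1.0, 0.001]]
contact_force: [-2.7, 0.2, 4.2]
grip_width: 0.0224
```

```bash
python3 - <<'E'
from st import *
s=st()
w=env.read_camera("wrist"); np.savez("w11.npz",img=w["img"],eye=w["eye"],rot=w["rotation"]); cv2.imwrite("pics/w11.png",np.clip(w["img"]*1.3,0,255).astype(np.uint8))
E
```

```text
t22.62 nest x -73.4 y -0.8 z 67.9 yaw 8.45 F nest x 0.6 y 2.7 z 4.2 w 22.4
```

View pics/w11.png

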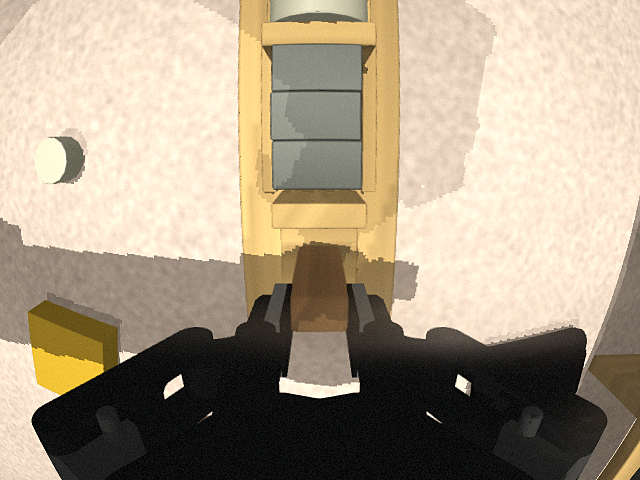

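Emit:
play_rows(
  motion=[
    [0,0,1,0,0,0],
    [0,0,1,0,0,0],
    [0,0,1,0,0,0],
    [0,0,1,0,0,0],
    [0,0,1,0,0,0],
    [0,0,0,0,0,0],
  ],
)

```text
t: 23.17
position: [0.5574, 0.0786, 0.0679]
tool_rot: [[0.989, 0.001, -0.147], [0.147, -0.0, 0.989], [0.001, -1.0, -0.0]]
contact_force: [-0.8, -1.6, 5.3]
grip_width: 0.0225
```

```bash
python3 st.py
```

```text
t23.17 nest x -69.0 y -0.8 z 67.9 yaw 8.43 F nest x -1.5 y 1.1 z 5.3 w 22.5
```

Emit:
play_rows(
  motion=[
    [0,0,1,0,0,0],
    [0,0,1,0,0,0],
    [0,0,0,0,0,0],
  ],
)

```text
t: 23.42
position: [0.5572, 0.0806, 0.068]
tool_rot: [[0.989, 0.001, -0.147], [0.147, -0.0, 0.989], [0.001, -1.0, -0.0]]
contact_force: [-2.3, -2.1, 6.6]
grip_width: 0.0224
```

```bash
python3 st.py
```

```text
t23.42 nest x -67.0 y -0.9 z 68.0 yaw 8.43 F nest x -1.7 y 2.6 z 6.6 w 22.4
```

Emit:
play_rows(
  motion=[
    [0,0,1,0,0,0],
    [0,0,1,0,0,0],
    [0,0,0,0,0,0],
  ],
)

```text
t: 23.67
position: [0.5571, 0.081, 0.0679]
tool_rot: [[0.989, 0.001, -0.146], [0.146, -0.002, 0.989], [0.001, -1.0, -0.002]]
contact_force: [-1.2, -4.3, 4.9]
grip_width: 0.0225
```

```bash
python3 st.py
```

```text
t23.67 nest x -66.5 y -0.8 z 67.9 yaw 8.39 F nest x -4.0 y 1.8 z 4.9 w 22.5
```

Emit:
play_rows(
  motion=[
    [0,0,1,0,0,0],
    [0,0,1,0,0,0],
    [0,0,0,0,0,0],
  ],
)

```text
t: 23.92
position: [0.5569, 0.0823, 0.0679]
tool_rot: [[0.989, 0.001, -0.145], [0.145, -0.002, 0.989], [0.001, -1.0, -0.003]]
contact_force: [-0.5, -5.5, 5.7]
grip_width: 0.0223
```

```bash
python3 - <<'E'
from st import *
s=st()
w=env.read_camera("wrist"); np.savez("w12.npz",img=w["img"],eye=w["eye"],rot=w["rotation"]); cv2.imwrite("pics/w12.png",np.clip(w["img"]*1.3,0,255).astype(np.uint8))
E
```

```text
t23.92 nest x -65.2 y -0.8 z 67.9 yaw 8.36 F nest x -5.4 y 1.3 z 5.7 w 22.3
```

View pics/w12.png

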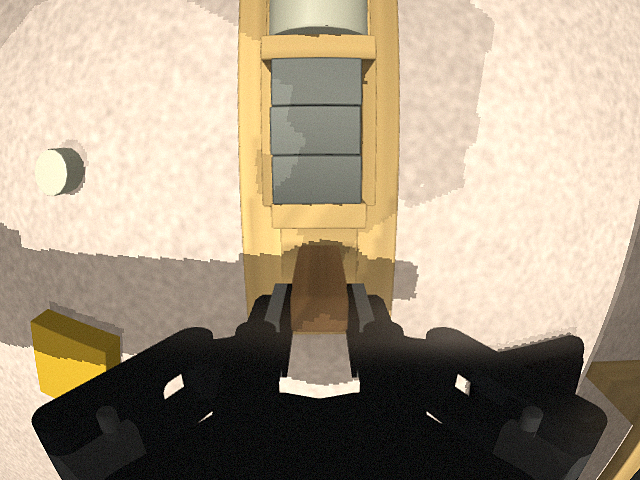

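The jaw has closed on the stack, with contact near TCP x ≈ -66.6 and the force rising as the spring law predicts. I keep pushing toward TCP x ≈ -60.5 and F ≈ 10.5 N.

Emit:
play_rows(
  motion=[
    [0,0,1,0,0,0],
    [0,0,1,0,0,0],
    [0,0,1,0,0,0],
    [0,0,1,0,0,0],
    [0,0,0,0,0,0],
    [0,0,0,0,0,0],
  ],
)

```text
t: 24.47
position: [0.5565, 0.085, 0.068]
tool_rot: [[0.989, 0.002, -0.145], [0.145, -0.004, 0.989], [0.001, -1.0, -0.004]]
contact_force: [-0.4, -8.1, 5.6]
grip_width: 0.0223
```

```bash
python3 st.py
```

```text
t24.47 nest x -62.5 y -0.9 z 68.0 yaw 8.31 F nest x -7.9 y 1.6 z 5.6 w 22.3
```

Emit:
play_rows(
  motion=[
    [0,0,1,0,0,0],
    [0,0,1,0,0,0],
    [0,0,0,0,0,0],
    [0,0,0,0,0,0],
  ],
)

```text
t: 24.8
position: [0.5563, 0.0863, 0.068]
tool_rot: [[0.99, 0.002, -0.144], [0.144, -0.004, 0.99], [0.001, -1.0, -0.005]]
contact_force: [-1.2, -9.2, 5.1]
grip_width: 0.0227
```

```bash
python3 - <<'E'
from st import *
s=st()
w=env.read_camera("wrist"); np.savez("w13.npz",img=w["img"],eye=w["eye"],rot=w["rotation"]); cv2.imwrite("pics/w13.png",np.clip(w["img"]*1.3,0,255).astype(np.uint8))
st()
E
```

```text
t24.80 nest x -61.2 y -0.8 z 68.0 yaw 8.29 F nest x -8.9 y 2.6 z 5.1 w 22.7
t24.85 nest x -61.2 y -0.8 z 68.0 yaw 8.29 F nest x -9.4 y 2.5 z 5.3 w 22.5
```

View pics/w13.png

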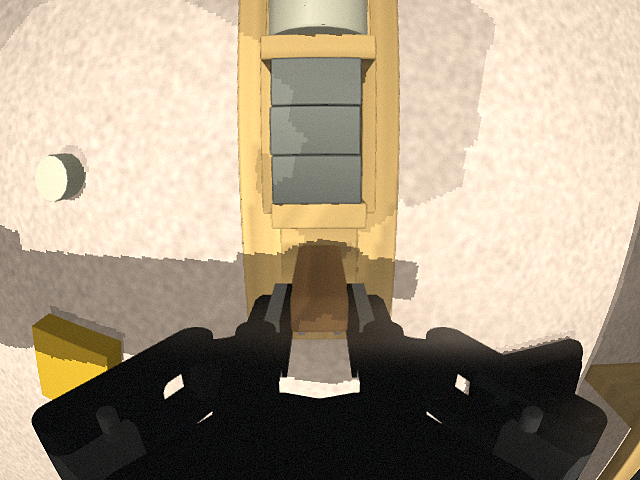

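```bash
python3 - <<'E'
from st import *
from scipy.optimize import brentq
def edge(w,rows_,cols):
    g=w["img"].astype(float)[...,2]-w["img"].astype(float)[...,0]  # wood: R>>B
    pr=g[rows_[0]:rows_[1],cols[0]:cols[1]].mean(1); return pr
for f in("w11.npz","w12.npz","w13.npz"):
    w=wload(f); pr=edge(w,(20,80),(285,345)); 
    hi,lo=np.percentile(pr,95),np.percentile(pr,5); th=(hi+lo)/2
    idx=[i for i in range(len(pr)-1) if pr[i]>th>=pr[i+1]]; 
    r=[20+i+(pr[i]-th)/(pr[i]-pr[i+1]) for i in idx][-1]
    rise=[20+i+(th-pr[i])/(pr[i+1]-pr[i]) for i in range(len(pr)-1) if pr[i]<th<=pr[i+1]]
    fx=lambda x:projw(w,W(P,[[x,0,.064]]))[0,1]-r
    d=brentq(fx,-.05,.12)
    # jaw front edge: plates->wood rise below
    pr2=edge(w,(150,215),(285,345)); th2=(pr2.max()+pr2.min())/2
    j=[150+i+(th2-pr2[i])/(pr2[i+1]-pr2[i]) for i in range(len(pr2)-1) if pr2[i]<th2<=pr2[i+1]]
    print(f,"row %.2f d %.2f mm"%(r,d*1e3),rise,j,np.round(w["eye"],4))
E
```

```text
w11.npz row 43.24 d 39.71 mm [np.float64(20.955290500424088)] [np.float64(189.88763440860214)] [0.5478 0.1398 0.2312]
w12.npz row 56.75 d 41.31 mm [np.float64(34.12332118688183)] [np.float64(203.59687407844294)] [0.5466 0.1484 0.231 ]
w13.npz row 56.65 d 45.32 mm [np.float64(33.888782717075195)] [np.float64(203.57251264755482)] [0.546  0.1527 0.2309]
```

Displacement so far is 5.6 mm by the pictures and 5.4 mm by the TCP; the force suggests 4.5-5 mm. I nudge a little further.

Emit:
play_rows(
  motion=[
    [0,0,0.7,0,0,0],
    [0,0,0,0,0,0],
    [0,0,0,0,0,0],
    [0,0,0,0,0,0],
    [0,0,0,0,0,0],
    [0,0,0,0,0,0],
  ],
)

```text
t: 25.35
position: [0.5563, 0.0866, 0.068]
tool_rot: [[0.99, 0.002, -0.144], [0.144, -0.005, 0.99], [0.001, -1.0, -0.005]]
contact_force: [-0.6, -10.0, 6.0]
grip_width: 0.0222
```

```bash
python3 - <<'E'
from st import *
from scipy.optimize import brentq
st()
w=env.read_camera("wrist"); sc=env.read_camera("scene"); t=env.read_camera("top"); st()
g=w["img"].astype(float); pr=(g[...,2]-g[...,0])[20:80,285:345].mean(1); th=(np.percentile(pr,95)+np.percentile(pr,5))/2
r=[20+i+(pr[i]-th)/(pr[i]-pr[i+1]) for i in range(len(pr)-1) if pr[i]>th>=pr[i+1]][-1]
print("d",1e3*brentq(lambda x:projw(w,W(P,[[x,0,.064]]))[0,1]-r,-.05,.12)-39.71)
crop(sc,(290,190,400,280),7,"s14.png"); cv2.imwrite("pics/t14.png",t["img"])
E
```

```text
t25.35 nest x -60.9 y -0.9 z 68.0 yaw 8.28 F nest x -9.8 y 2.1 z 6.0 w 22.2
t25.50 nest x -60.8 y -0.8 z 68.0 yaw 8.28 F nest x -10.2 y 2.0 z 4.9 w 22.6
d 5.9753072879607885
```

View pics/s14.png

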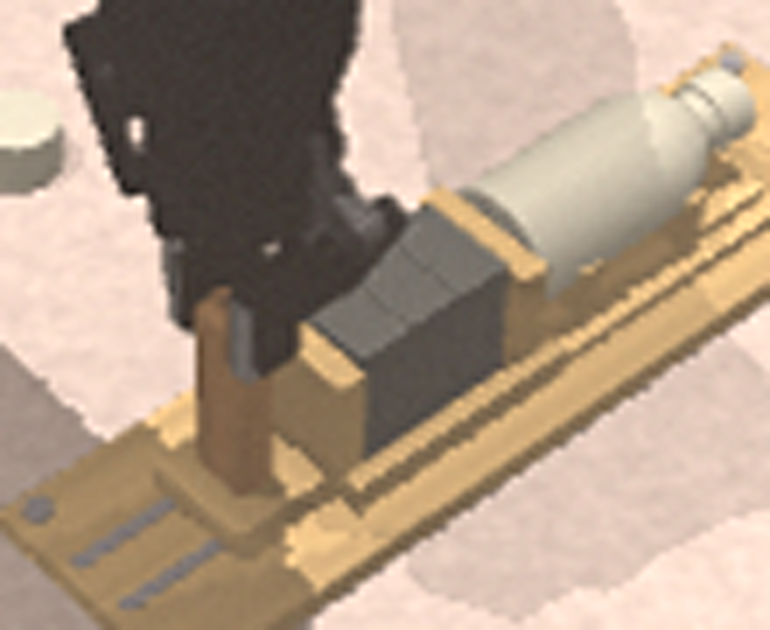

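View pics/t14.png

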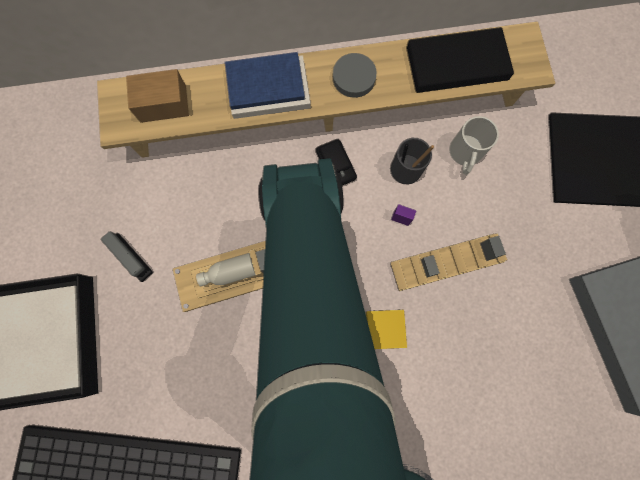

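The stack is upright and flush between the jaw and the cradle, and the cradle is back about 6 mm. The offcut at (431,266), the last spacer at (493,247), the purple look-alike and the other desk items are where they were. I hand the job in while holding the jaw.

```bash
python3 -c "
from station import env
print(env.sign_off())"
```

```text
the job is handed in; nothing more can be done
None
```

I stood three full-height spacers upright and side by side in the gap, then gripped the jaw's handle and pushed. I handed the job in at about t = 25.5 s, still holding the jaw so the stack presses the cradle back.

**Why three plates:** the resting cradle face measured about 37.5–38 mm beyond gap_floor. Two plates (44 mm) would only have given about 6 mm right at the jaw's end stop. With three, the jaw is well short of its end.

**Last checks on how far the cradle is pressed back:**

| Check | Result |
|---|---|
| Wrist camera | about 6.0 mm |
| Tool travel since the jaw first pressed the stack | about 5.8 mm |
| Push force (10 N) against the given spring and friction | about 5.3–5.7 mm, slightly lower than the other two |

- **Stack:** the final scene picture shows the plates upright, square and flush between the jaw and the cradle. They sit about 1–1.5 mm off the nest's centre line, inside the guide strips.
- **Rest of the desk:** the final top picture shows the offcut, the fourth spacer, the purple look-alike, mug, pencil cup and stapler where they were. The arm hides the spare cap and parts of the note block and mouse there; earlier wrist pictures showed the cap and notes unmoved.
- **Camera disagreement:** early on, the wrist camera placed the nest about 2.3 mm off from the fixed-camera fit. Touching the cradle with the first plate agreed with the fixed cameras, so I used those.

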